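# Load the screened cell with ferrite cores and set the band slide

### The arm

A 6-joint arm with a two-finger parallel gripper is mounted at the origin on the work surface. World frame = base frame: x ahead of the robot, y to its left, z up, the work surface at z = 0. Lengths are in m, angles in rad, forces in N, time in s.
With the tool pointing down it reaches from about 0.325 to 0.9 m from the base axis. Payload 3.5 kg.
Tool frame: the origin (TCP) lies midway between the tips of the shut fingers; the grasp point (between the pads) lies 19 mm behind it (hold_point_z is the distance from the TCP to the grasp point, in m); z points along the fingers, y is the line along which they close (so a half turn about z gives the same grasp; the last joint's range is limited). The gripper opens to 85 mm and grips with 20 to 120 N. Pads are 22 mm wide; open, the fingers measure 114 mm over their backs; the gripper's body (76 mm by 85 mm) begins 54 mm behind the grasp point. The pads swing forward as they close: fully open they stand 13 mm farther back than shut.
Start: joints at [-1.24, 0.276, -0.026, 1.268, 0, 1.467], TCP at [0.263, -0.567, 0.204] pointing down, gripper open.
Joint ranges: [-3.12, 3.12], [-0.85, 1.88], [-1.08, 1.24], [-1.95, 2.15], [-1.57, 1.53], [-3.14, 3.14]. Speed limits (rad/s): [2.57, 2.57, 3.14, 3.14, 3.14, 3.14].

### API

Orientations are given as a 3x3 rotation matrix whose columns are the frame's x, y, z axes.
In Python, from workcell import sense, read_camera, calibration, hand_in, hold_point_z gives the robot as it stands.
- The arm moves only by the tool apply_moves, never from a script. Its argument "motion" is a list of rows, each a list of 7 numbers: the turn, a rotation vector about the tool's x, y, z normalised to -1 to 1, where 1 is 360 degrees, then the shift along the tool's x, y, z normalised to -1 to 1, where 1 is 10 cm, then the opening, from 0 (shut) to 1 (fully open). A call has 1 to 5 rows; each row is the pose to reach, as a shift and turn from the pose commanded when the call began, along the tool's axes at that moment, turning the shorter way round; what a row does not reach only later rows make up. A row lasts 1/8 s, in which the tool goes at most 62.5 mm and 10.7 degrees, less where a joint would pass 70% of its speed; a pose out of reach is approached as far as the arm can. A call with a number of a shift or a turn outside -1 to 1 is refused whole. A call with a gripper value outside its range is refused whole. The fingers move at their own pace and stop on an object; "squeeze" is the grip in N (left out, the last holds). Time passes only in rows, so rows that repeat a pose let the fingers close. It gives the time, the measured TCP pose, the force, the opening and the grip force at its end, in the units of the state.
- sense(): the state, without advancing time (a new reading comes with each control period).
- read_camera(name): name is "side" or "top"; returns (picture, depth): 400x640x3 uint8, red, green, blue; 400x640 float32, m along the optical axis (not along the pixel's ray), 0 where there is no reading.
- calibration(name): a dict with "fx", "fy", "cx", "cy" (pixels), "R" (3x3) and "t" (3): a world point X has camera coordinates R X + t. Camera axes: x right, y down, z forward; pixel columns grow to the right and rows downward; lengths in m; the calibration is good to about 2 mm. A picture is of the moment at which its call begins. calibration takes no time and is no camera call.
- hand_in(): hands the job in; it is judged then, once.
The state is a dict: "time": time; "q": joint angles; "joint_vel": joint speeds; "effort": joint torques, N m; "eef_pos": TCP position; "tool_rot": TCP orientation; "force": force on the tool from outside, world axes, zero at the start; "ft_torque": the same for the moment, N m; "gripper_width": finger opening in m; "finger_force": force on a finger pad.
Only numpy, scipy, OpenCV 4.12 (cv2) and the standard library are available. Lean on these libraries where they do the work, as an engineer would, in place of code of your own. Each camera call takes 0.05 s, during which the arm holds its last target. There are 200 camera calls.

### The job

Slide the measuring cell's lid by its red grip all the way open, tip the four ferrite cores out of the scoop into the cell, and set the scoop back down level on the blue mat. Then slide the lid fully shut, and last slide the black selector grip all the way to its stop at the green-dot end. Leave the other things on the bench where they are.

Things in the scene. Friction and masses are not known exactly. Their poses are not given: they have to be found in the camera images.
- cell: Screened cell: fixed aluminium box 115 mm deep (x) by 235 mm long (y from -115 to +120 mm), 85 mm high; origin on the bench. The -y half is a pit 99 x 99 mm inside, open at the top under a sliding steel lid; the +y half is solid and the open lid stands over it. Two guide rails along y on its top at x = -53.5 and +53.5 mm are 8 mm wide and 8 mm high.
- cell_mouth (a point): Centre of the pit's mouth, level with the cell's top (85 mm above the bench). Axes as the cell's.
- cell_floor (a point): Centre of the pit's floor, 77 mm below the mouth. Axes as the cell's.
- lid_grip (a point): Centre of the top of the lid's red grip, a block 26 mm (x) by 18 mm (y), 36 mm high, in the middle of the steel lid plate (5 mm thick); this point is 126.5 mm above the bench. It travels with the lid along the cell's y.
- cell_lid (a joint): How far the lid has slid along the cell's +y, in m: 0 = fully shut at its stop, 0.112 = fully open at its other stop. Stays where it is left; about 2 N of friction.
- band_box: Grey selector box, fixed, 100 mm (x) by 180 mm (y), 60 mm high; origin on the bench under its centre. Its black selector grip slides along its y in the middle of its top.
- band_grip (a point): Centre of the top of the black selector grip (with a white line), a block 26 mm (x) by 18 mm (y), 34 mm high; this point is 94.5 mm above the bench.
- band (a joint): Selector grip position along the box's +y, in m: 0 = stop at the -y end, 0.08 = stop at the +y end. Stays where it is left; about 2 N of friction.
- green_dot: Green disc, 18 mm wide and 2 mm thick, on the selector box's top, on the slide's line beyond one of its two end stops (72 mm from the box's middle). Which end varies.
- red_dot: Red disc like the green one, at the other end of the slide.
- mat: Blue anti-static mat, fixed on the bench, 250 mm (x) by 150 mm (y), 3 mm thick; origin under its centre. The scoop starts on it.
- scoop: Loose steel scoop, about 160 g: flat tray 80 mm (x) by 56 mm (y), walls 36 mm high on both sides and at the back (+x), floor 4 mm thick, open at the front (-x), no lip. Origin: centre of its underside, z up. A level black handle sticks out of the back: 14 mm wide, x = 39 to 139 mm, 23 to 41 mm above the underside. The tray stands steadily by itself.
- scoop_grip (a point): Point inside the scoop's handle, 85 mm behind the tray's centre, 32 mm above its underside: the place to grip. Axes as the scoop's.
- scoop_nose (a point): Middle of the open front edge of the scoop's floor. Axes as the scoop's.
- core0: Black ferrite core, a loose cylinder 18 mm wide and 16 mm high, about 16 g; origin at the centre of its underside. Starts standing in the scoop. With the scoop's front tipped down by 45 degrees or more it slides out; tipped back or level it stays.
- core1: Black ferrite core, a loose cylinder 18 mm wide and 16 mm high, about 16 g; origin at the centre of its underside. Starts standing in the scoop. With the scoop's front tipped down by 45 degrees or more it slides out; tipped back or level it stays.
- core2: Black ferrite core, a loose cylinder 18 mm wide and 16 mm high, about 16 g; origin at the centre of its underside. Starts standing in the scoop. With the scoop's front tipped down by 45 degrees or more it slides out; tipped back or level it stays.
- core3: Black ferrite core, a loose cylinder 18 mm wide and 16 mm high, about 16 g; origin at the centre of its underside. Starts standing in the scoop. With the scoop's front tipped down by 45 degrees or more it slides out; tipped back or level it stays.
- screwdriver: Bystander: screwdriver with a yellow handle, about 200 mm long, lying on the bench near the cell.
- adapter: Bystander: small brass adapter standing upright, 22 mm wide and 42 mm high. Origin at the centre of its underside.
- jar: Bystander: closed jar with a blue cap, 60 mm wide and 75 mm high. Origin at the centre of its underside.
- mug: Bystander: blue mug, 80 mm wide and 95 mm high. Origin at the centre of its underside.
- spool: Bystander: orange spool, 60 mm wide and 40 mm high. Origin at the centre of its underside.
- meter: Bystander: yellow hand-held meter lying flat, 170 x 85 x 43 mm. Origin at the centre of its underside.
Mind the look-alikes: they are no part of the job. Several things look just like the scoop: the one meant starts nearest to the robot's base.

How it is judged:
By the outcome, as a careful person would: the job done as asked, in the order asked, and still so for the second after the job is handed in, with the robot touching nothing.
It also fails if it takes over 72 s, if anything falls off the work surface, if the arm or the gripper's body presses on something with over 40 N, if the wrist force passes 120 N, or if a joint passes its speed limit or range.

## Working session

There is one attempt and no reset: what is moved stays moved. The work goes in short steps, Python scripts to look and compute and a tool call to move; the robot and the scene stay as the last step left them, time stands still between calls to the robot, and variables do not carry over. Pictures are saved under pics/ and viewed, at most 10 in all, crops included, and the job is handed in when it is done.

Besides the shell and the picture viewer there is one more tool, called after "Call:" by a JSON object that holds its "method" and its "body". apply_moves: Moves the arm, as the interface text tells. Scaled input: -1 to 1 covers 10 cm each way for a shift and 360 degrees each way for a turn. Its arguments: {"type":"object","properties":{"motion":{"type":"array"},"squeeze":{"type":"number"}},"required":["motion"]}

```bash
mkdir -p pics; ls; cat > h.py <<'E'
import numpy as np, cv2, json
from workcell import sense, read_camera, calibration, hand_in, hold_point_z
def snap(n,tag):
    im,d=read_camera(n); np.savez(f'pics/{tag}.npz',im=im,d=d)
    cv2.imwrite(f'pics/{tag}.png',im[:,:,::-1]); return im,d
def load(tag):
    z=np.load(f'pics/{tag}.npz'); return z['im'],z['d']
def cloud(n,d):
    c=calibration(n); v,u=np.mgrid[0:400,0:640]
    P=np.stack([(u-c['cx'])/c['fx']*d,(v-c['cy'])/c['fy']*d,d],-1)
    return (P-np.array(c['t']))@np.array(c['R'])
def ray(n,u,v,z):
    c=calibration(n);R=np.array(c['R']);o=-R.T@np.array(c['t'])
    r=R.T@np.array([(u-c['cx'])/c['fx'],(v-c['cy'])/c['fy'],1]); return o+r*(z-o[2])/r[2]
E
python3 - <<'E'
from h import *
s=sense();print(s,hold_point_z)
for n in('top','side'):
    snap(n,n+'0');print(calibration(n))
E
```

```text
pics
{'time': 0.0, 'q': array([-1.24035903e+00,  2.77154654e-01, -2.79071636e-02,  1.26797829e+00,
        9.29211970e-06,  1.46736261e+00]), 'joint_vel': array([-5.16557105e-04, -1.68934557e-03,  1.67589402e-03,  1.15829873e-03,
       -1.41579134e-03,  2.49163137e-05]), 'effort': array([-7.87539939e-04, -4.45504260e+01,  2.95205963e+01,  1.63684337e-02,
       -1.34761112e-04, -1.62512052e-06]), 'eef_pos': array([ 0.26244115, -0.56630138,  0.20283393]), 'tool_rot': array([[ 9.07345322e-01,  4.20385478e-01, -7.19220491e-04],
       [ 4.20386024e-01, -9.07342864e-01,  2.12540899e-03],
       [ 2.40911495e-04, -2.23083015e-03, -9.99997483e-01]]), 'force': array([-0.05224032,  0.26552629, -0.20851148]), 'ft_torque': array([ 0.00021544,  0.00484041, -0.00588561]), 'finger_force': 0.0, 'gripper_width': 0.08535292040469081} 0.0187
{'fx': 403.6769631601317, 'fy': 403.6769631601317, 'cx': 327.1535442633947, 'cy': 198.06833433672907, 'R': array([[-0.01790362, -0.99953785,  0.02456705],
       [-0.9951009 ,  0.01542397, -0.09765402],
       [ 0.09722997, -0.02619506, -0.99491716]]), 't': array([-0.07493454,  0.57554383,  1.17807713])}
{'fx': 473.40109468879473, 'fy': 473.40109468879473, 'cx': 326.06886177904545, 'cy': 202.16469776824516, 'R': array([[-0.89853399, -0.43864795,  0.0149879 ],
       [-0.35198225,  0.69976604, -0.62163976],
       [ 0.26219298, -0.56383993, -0.78315986]]), 't': array([0.46005725, 0.29572254, 1.31330358])}
```

View pics/top0.png

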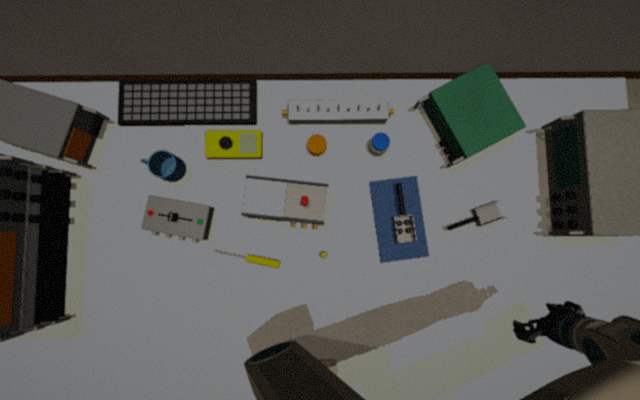

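View pics/side0.png

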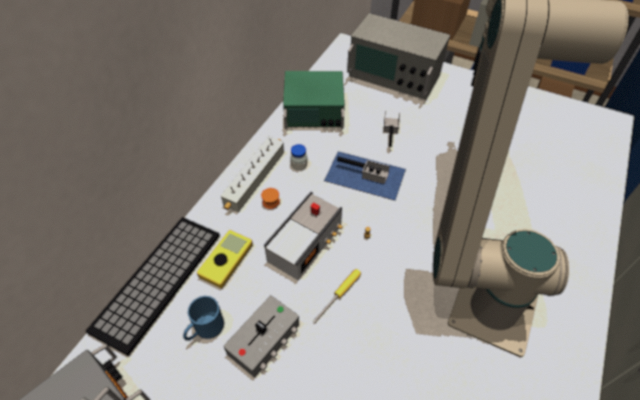

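The top picture shows the mat with a scoop holding four cores at (403,230). An empty look-alike scoop is at (487,213). The cell's red grip is at (305,201) with the lid shut, the selector grip at (174,216), the green dot at (200,222), and the red dot at (151,212). The side picture agrees, with the scoop at (375,170) and the look-alike at (391,125). The mat scoop fits, since it starts on the mat, holds cores and should be nearer the base. I'll measure and confirm in a crop.

```bash
cat > m.py <<'E'
from h import *
im,d=load('top0'); P=cloud('top',d); h=cv2.cvtColor(im,cv2.COLOR_RGB2HSV)
def comp(mask,box,name):
    m=np.zeros((400,640),np.uint8);u0,v0,u1,v1=box;m[v0:v1,u0:u1]=mask[v0:v1,u0:u1]
    n,l,st,c=cv2.connectedComponentsWithStats(m)
    i=1+np.argmax(st[1:,4]); k=l==i; p=P[k]
    print(name,'px',c[i].round(1),'n',st[i,4],'med',np.median(p,0).round(4),'zmax',np.percentile(p[:,2],[5,95]).round(4)); return k
S,V,H=h[...,1],h[...,2],h[...,0]
red=((H<8)|(H>172))&(S>140)&(V>80)
comp(red,(290,185,320,215),'lidgrip'); comp(red,(140,200,165,225),'reddot')
comp((H>40)&(H<85)&(S>100),(190,210,215,235),'greendot')
k=comp((V<60),(160,205,195,230),'bandgrip')
k=comp((P[...,2]>.05)&(P[...,2]<.075),(130,180,225,255),'boxtop')
def rect(k,z,n='top'):
    c,_=cv2.findContours(k.astype(np.uint8),0,1); r=cv2.minAreaRect(max(c,key=cv2.contourArea)); b=cv2.boxPoints(r)
    w=np.array([ray(n,*q,z) for q in b]); print(' rect px',b.round(1).tolist(),'\n world',w[:,:2].round(4).tolist(),'ctr',w.mean(0).round(4),'sides',np.linalg.norm(np.roll(w,1,0)-w,axis=1).round(4))
    for i in range(2):
        e=w[i+1]-w[i];print('  ang',np.degrees(np.arctan2(e[1],e[0])).round(2))
rect(k,.06)
k=comp((P[...,2]>.075)&(P[...,2]<.105),(230,165,340,235),'celltop'); rect(k,.09)
k=comp((H>95)&(H<125)&(S>90)&(V>40),(360,165,440,270),'mat'); rect(k,.003)
k=comp(V<60,(385,175,412,216),'handle'); rect(k,.044)
k=comp(V<60,(440,205,476,235),'handle2'); rect(k,.04)
k=comp((P[...,2]>.03)&(P[...,2]<.06),(385,175,420,250),'scoopall'); rect(k,.04)
for n,u,v in(('screw',262,261),('adapter',323,254)): print(n,ray('top',u,v,.02))
for f,b in((1,(360,165,520,275)),):
    pass
cr=np.hstack([cv2.resize(im[170:260,365:515],(720,432),interpolation=2)]);
cv2.imwrite('pics/crop1.png',cr[:,:,::-1])
E
python3 m.py
```

```text
lidgrip px [304.3 200.4] n 55 med [ 0.5598 -0.0186  0.127 ] zmax [0.123  0.1303]
reddot px [150.  212.4] n 25 med [0.5384 0.4254 0.0619] zmax [0.0583 0.0654]
greendot px [199.5 221.5] n 24 med [0.5092 0.2838 0.0625] zmax [0.0591 0.0655]
bandgrip px [174.3 216.9] n 109 med [0.5216 0.3473 0.082 ] zmax [0.0586 0.0966]
boxtop px [176.  217.6] n 2129 med [0.5213 0.3486 0.0601] zmax [0.0562 0.0641]
 rect px [[141.10000610351562, 228.89999389648438], [147.3000030517578, 194.60000610351562], [210.5, 206.10000610351562], [204.3000030517578, 240.39999389648438]] 
 world [[0.4908, 0.45], [0.5893, 0.4348], [0.5531, 0.2535], [0.4549, 0.2702]] ctr [0.522  0.3521 0.06  ] sides [0.1833 0.0996 0.1849 0.0997]
  ang -8.76
  ang -101.27
celltop px [284.7 199.6] n 3299 med [0.5661 0.0394 0.0886] zmax [0.0827 0.0949]
 rect px [[240.89999389648438, 215.89999389648438], [245.1999969482422, 174.8000030517578], [328.5, 183.60000610351562], [324.1000061035156, 224.6999969482422]] 
 world [[0.5215, 0.1605], [0.6382, 0.1486], [0.6097, -0.0874], [0.4929, -0.0731]] ctr [0.5656 0.0372 0.09  ] sides [0.2354 0.1173 0
[... 1105 characters left out ...]
1999969482422]] 
 world [[0.4812, -0.4362], [0.535, -0.5208], [0.5075, -0.538], [0.454, -0.4534]] ctr [ 0.4944 -0.4871  0.04  ] sides [0.0323 0.1003 0.0325 0.1001]
  ang -57.56
  ang -148.01
scoopall px [402.5 210. ] n 287 med [ 0.5366 -0.303   0.0415] zmax [0.0325 0.0475]
 rect px [[389.20001220703125, 184.10000610351562], [408.6000061035156, 181.39999389648438], [416.70001220703125, 240.89999389648438], [397.29998779296875, 243.5]] 
 world [[0.6123, -0.2703], [0.6194, -0.3286], [0.4421, -0.346], [0.4355, -0.2885]] ctr [ 0.5273 -0.3084  0.04  ] sides [0.1777 0.0587 0.1781 0.0579]
  ang -83.06
  ang -174.4
screw [0.39119141 0.11120353 0.02      ]
adapter [ 0.40829544 -0.06944125  0.02      ]
```

View pics/crop1.png

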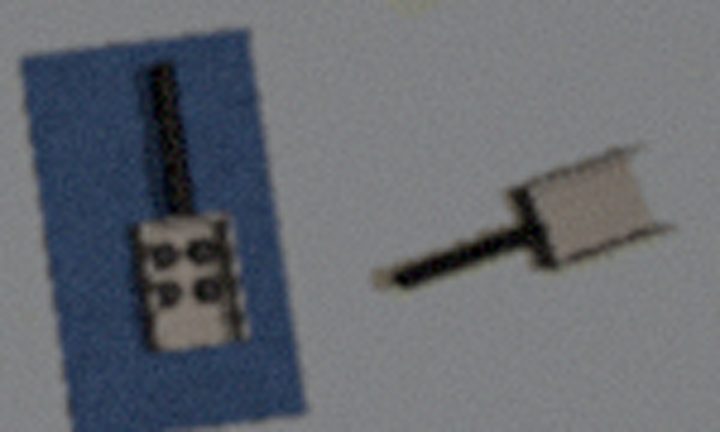

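The crop confirms it: the mat scoop on the left holds the four cores, and its tray is about 0.57 m from the base. The empty look-alike on the right is about 0.76 m away. I'll refine the handle and grip points, then move.

```bash
cat > m2.py <<'E'
from h import *
for n in('top','side'):
    im,d=load(n+'0');P=cloud(n,d);h=cv2.cvtColor(im,cv2.COLOR_RGB2HSV);H,S,V=h[...,0],h[...,1],h[...,2]
    X,Y,Z=P[...,0],P[...,1],P[...,2]
    def fit(k,name):
        p=P[k]
        if len(p)<5: print(name,len(p));return
        c=np.median(p,0);w,v=np.linalg.eigh(np.cov((p-c)[:,:2].T));a=v[:,1]*np.sign(v[0,1])
        q=(p-c)[:,:2]@v
        print(n,name,len(p),'mean',p.mean(0).round(4),'axis',np.degrees(np.arctan2(a[1],a[0])).round(1),'minor ext',np.ptp(np.percentile(q[:,0],[3,97])).round(4),'xy range',np.percentile(p,[2,98],0)[:,:2].round(4).tolist())
    fit((V<90)&(Z>.034)&(Z<.055)&(X>.525)&(X<.63)&(Y>-.34)&(Y<-.26),'handle')
    red=((H<8)|(H>172))&(S>120)&(V>60)
    fit(red&(Z>.118)&(Z<.14)&(abs(X-.56)<.05)&(abs(Y+.02)<.05),'lidgriptop')
    fit((V<110)&(Z>.086)&(Z<.11)&(abs(X-.52)<.05)&(abs(Y-.35)<.06),'bandgriptop')
    fit((Z>.075)&(Z<.1)&(abs(X-.565)<.09)&(abs(Y-.04)<.14),'celltop')
    fit((Z>.05)&(Z<.072)&(abs(X-.522)<.09)&(abs(Y-.35)<.12),'boxtop')
    fit((V<70)&(Z>.01)&(Z<.04)&(X>.43)&(X<.52)&(Y>-.34)&(Y<-.28),'cores')
    fit((Z>.03)&(Z<.055)&(X>.42)&(X<.63)&(Y>-.36)&(Y<-.25),'scoophigh')
E
python3 m2.py
```

```text
top handle 158 mean [ 0.5698 -0.3027  0.0435] axis 6.7 minor ext 0.013 xy range [[0.5276, -0.3138], [0.614, -0.2934]]
top lidgriptop 56 mean [ 0.559  -0.0196  0.1272] axis -0.8 minor ext 0.0139 xy range [[0.5466, -0.0267], [0.5712, -0.0127]]
top bandgriptop 65 mean [0.5224 0.3528 0.0935] axis -14.0 minor ext 0.0163 xy range [[0.5104, 0.3443], [0.5348, 0.3625]]
top celltop 3298 mean [0.566  0.0374 0.0887] axis 82.7 minor ext 0.109 xy range [[0.5045, -0.0764], [0.6266, 0.1476]]
top boxtop 2126 mean [0.5217 0.3515 0.0601] axis 78.8 minor ext 0.0939 xy range [[0.4676, 0.2652], [0.5763, 0.4396]]
top cores 167 mean [ 0.4861 -0.3112  0.022 ] axis -62.6 minor ext 0.0537 xy range [[0.4437, -0.3389], [0.513, -0.2832]]
top scoophigh 287 mean [ 0.5342 -0.3071  0.0409] axis 7.2 minor ext 0.0555 xy range [[0.4443, -0.3437], [0.6116, -0.2841]]
side handle 115 mean [ 0.5698 -0.2973  0.0409] axis 6.7 minor ext 0.0165 xy range [[0.529, -0.3084], [0.6126, -0.2879]]
side lidgriptop 48 mean [ 0.5569 -0.0147  0.1246] axis -19.8 minor ext 0.0175 xy range [[0.5456, -0.0253], [0.5684, -0.0059]]
side bandgriptop 74 mean [0.5198 0.3587 0.0927] axis -6.7 minor ext 0.0163 xy range [[0.507, 0.3491], [0.5327, 0.3668]]
side celltop 2772 mean [0.5637 0.0511 0.0871] axis 81.6 minor ext 0.1121 xy range [[0.5003, -0.0691], [0.6262, 0.1566]]
side boxtop 2611 mean [0.5185 0.3623 0.0591] axis 78.8 minor ext 0.095 xy range [[0.464, 0.2719], [0.5748, 0.4457]]
side cores 167 mean [ 0.4802 -0.3113  0.0215] axis -63.1 minor ext 0.0606 xy range [[0.447, -0.3391], [0.5139, -0.2804]]
side scoophigh 273 mean [ 0.5265 -0.3028  0.038 ] axis 7.2 minor ext 0.0589 xy range [[0.4417, -0.3397], [0.6098, -0.2795]]
```

Call:
{"method": "apply_moves", "body": {"motion": [[0, 0, 0, 0.33, -0.25, 0, 1], [0, 0, 0, 0.67, -0.5, 0, 1], [0, 0, 0, 1, -0.746, 0, 1]], "squeeze": 30}}

```text
time: 0.48
eef_pos: [0.3223, -0.4559, 0.2034]
tool_rot: [[0.908, 0.42, -0.0], [0.42, -0.908, 0.001], [0.0, -0.001, -1.0]]
force: [-0.2, 0.2, 0.3]
gripper_width: 0.0856
finger_force: 0.0
```

Call:
{"method": "apply_moves", "body": {"motion": [[0, 0, 0, 0.33, -0.25, 0, 1], [0, 0, 0, 0.67, -0.5, 0, 1], [0, 0, 0, 1, -0.746, 0, 1]]}}

```text
time: 0.85
eef_pos: [0.3817, -0.3461, 0.2036]
tool_rot: [[0.907, 0.42, -0.0], [0.42, -0.907, 0.001], [-0.0, -0.001, -1.0]]
force: [-0.2, 0.1, -0.2]
gripper_width: 0.0858
finger_force: 0.0
```

Call:
{"method": "apply_moves", "body": {"motion": [[0, 0, 0, 0.33, -0.25, 0, 1], [0, 0, 0, 0.67, -0.5, 0, 1], [0, 0, 0, 1, -0.746, 0, 1]]}}

```text
time: 1.23
eef_pos: [0.441, -0.2364, 0.2036]
tool_rot: [[0.907, 0.42, -0.001], [0.42, -0.907, 0.0], [-0.0, -0.001, -1.0]]
force: [0.3, -0.3, -0.9]
gripper_width: 0.0852
finger_force: 0.0
```

Call:
{"method": "apply_moves", "body": {"motion": [[0, 0, 0, 0.33, -0.25, 0, 1], [0, 0, 0, 0.67, -0.5, 0, 1], [0, 0, 0, 1, -0.746, 0, 1]]}}

```text
time: 1.6
eef_pos: [0.5004, -0.1268, 0.2036]
tool_rot: [[0.907, 0.42, -0.001], [0.42, -0.907, 0.0], [-0.0, -0.0, -1.0]]
force: [-0.2, -0.3, -0.0]
gripper_width: 0.0854
finger_force: 0.0
```

Call:
{"method": "apply_moves", "body": {"motion": [[0, 0, -0.028, 0.33, -0.25, 0, 1], [0, 0, -0.056, 0.67, -0.5, 0, 1], [0, 0, -0.084, 1, -0.746, 0, 1], [0, 0, -0.112, 1, -0.746, 0, 1], [0, 0, -0.14, 1, -0.746, 0, 1]]}}

```text
time: 2.22
eef_pos: [0.5593, -0.0176, 0.2033]
tool_rot: [[0.247, 0.969, -0.001], [0.969, -0.247, 0.0], [-0.0, -0.001, -1.0]]
force: [0.3, -0.6, 0.6]
gripper_width: 0.0852
finger_force: 0.0
```

Call:
{"method": "apply_moves", "body": {"motion": [[0, 0, -0.0206, 0, 0, 0, 1], [0, 0, -0.0206, 0, 0, 0, 1]]}}

```text
time: 2.48
eef_pos: [0.5592, -0.0184, 0.2035]
tool_rot: [[0.129, 0.992, -0.001], [0.992, -0.129, 0.0], [0.0, -0.001, -1.0]]
force: [-0.5, 0.5, -0.7]
gripper_width: 0.0857
finger_force: 0.0
```

Call:
{"method": "apply_moves", "body": {"motion": [[0, 0, 0, 0, 0, 0.3, 1], [0, 0, 0, 0, 0, 0.6, 1], [0, 0, 0, 0, 0, 0.85, 1], [0, 0, 0, 0, 0, 1, 1]]}}

```text
time: 2.98
eef_pos: [0.5584, -0.0184, 0.1023]
tool_rot: [[0.129, 0.992, -0.002], [0.992, -0.129, 0.0], [0.0, -0.002, -1.0]]
force: [-0.1, 0.5, -0.6]
gripper_width: 0.0858
finger_force: 0.0
```

Call:
{"method": "apply_moves", "body": {"motion": [[0, 0, 0, 0, 0, 0.05, 0], [0, 0, 0, 0, 0, 0.05, 0], [0, 0, 0, 0, 0, 0.05, 0], [0, 0, 0, 0, 0, 0.05, 0], [0, 0, 0, 0, 0, 0.05, 0]], "squeeze": 30}}

```text
time: 3.6
eef_pos: [0.56, -0.0186, 0.0996]
tool_rot: [[0.128, 0.992, 0.001], [0.992, -0.128, -0.0], [-0.0, 0.001, -1.0]]
force: [-0.3, -0.3, 0.5]
gripper_width: 0.0
finger_force: 0.0
```

Call:
{"method": "apply_moves", "body": {"motion": [[0, 0, 0, 0, 0, 0, 0], [0, 0, 0, 0, 0, 0, 0]]}}

```text
time: 3.85
eef_pos: [0.5597, -0.0185, 0.0992]
tool_rot: [[0.128, 0.992, 0.0], [0.992, -0.128, -0.0], [-0.0, 0.0, -1.0]]
force: [-0.3, 0.0, 1.5]
gripper_width: 0.0001
finger_force: 0.7
```

```bash
python3 - <<'E'
from h import *
a,_=snap('top','top1');b,_=snap('side','side1')
c=np.hstack([cv2.resize(a[150:250,220:350],(400,308),interpolation=2),cv2.resize(b[170:290,245:375],(400,308),interpolation=2)])
cv2.imwrite('pics/c2.png',c[:,:,::-1])
E
```

```text
(no output)
```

View pics/c2.png

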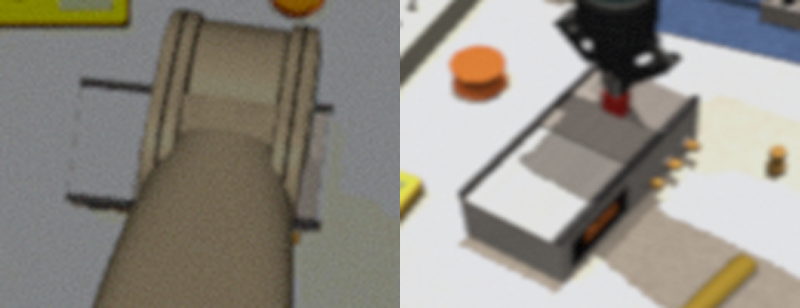

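The side crop shows the shut fingers above or behind the red grip at about (615,85), so the grasp missed. I'll check where the fingers are against the red grip.

```bash
python3 - <<'E'
from h import *
s=sense();print(s['eef_pos'],s['force'],s['gripper_width'])
c=calibration('side');R=np.array(c['R']);t=np.array(c['t'])
def pj(X):
    p=R@X+t;return (p[0]/p[2]*c['fx']+c['cx'],p[1]/p[2]*c['fy']+c['cy'],p[2])
for z in(0.099,.1265,.14):print(z,pj(np.array([.5597,-.0185,z])))
for tag in('side0','side1'):
    im,d=load(tag);P=cloud('side',d);h=cv2.cvtColor(im,cv2.COLOR_RGB2HSV);H,S,V=h[...,0],h[...,1],h[...,2]
    k=((H<8)|(H>172))&(S>120)&(V>50);k[:180]=0;k[240:]=0;k[:,:295]=0;k[:,345:]=0
    v,u=np.where(k);p=P[k];print(tag,len(u),u.min(),u.max(),v.min(),v.max(),np.percentile(p,[5,50,95],0).round(4).tolist())
im,d=load('side1');P=cloud('side',d)
for v in range(190,216,2):print(v,[(int(im[v,u].max()),P[v,u].round(3).tolist()) for u in(312,315,318)])
E
```

```text
[ 0.55977113 -0.01851435  0.09925193] [-0.70940352  0.79759351  2.69486228] -0.00015228449074486928
0.099 (np.float64(314.7675221618558), np.float64(210.39940329260787), np.float64(1.3929512019737635))
0.1265 (np.float64(314.73232103369753), np.float64(204.62763475934972), np.float64(1.371414305739408))
0.14 (np.float64(314.71463273891214), np.float64(201.7273656887079), np.float64(1.3608416475879972))
side0 81 311 319 203 214 [[0.5459, -0.0243, 0.0996], [0.5566, -0.0103, 0.1222], [0.5674, -0.0064, 0.1279]]
side1 59 311 318 206 214 [[0.5448, -0.0119, 0.0992], [0.5534, -0.0084, 0.1157], [0.5671, -0.0058, 0.1345]]
190 [(19, [0.56, -0.004, 0.208]), (14, [0.547, 0.004, 0.224]), (17, [0.54, 0.0, 0.223])]
192 [(15, [0.561, -0.006, 0.196]), (15, [0.549, 0.001, 0.21]), (17, [0.54, 0.0, 0.215])]
194 [(17, [0.561, -0.004, 0.19]), (18, [0.549, 0.001, 0.203]), (17, [0.541, -0.002, 0.203])]
196 [(19, [0.563, -0.008, 0.176]), (20, [0.55, -0.001, 0.191]), (19, [0.542, -0.005, 0.191])]
198 [(45, [0.562, -0.007, 0.168]), (18, [0.551, -0.003, 0.179]), (17, [0.543, -0.007, 0.179])]
200 [(58, [0.563, -0.008, 0.158]), (35, [0.551, -0.004, 0.169]), (20, [0.544, -0.009, 0.168])]
202 [(57, [0.563, -0.008, 0.148]), (55, [0.552, -0.005, 0.158]), (22, [0.544, -0.009, 0.159])]
204 [(77, [0.562, -0.005, 0.143]), (58, [0.553, -0.007, 0.147]), (41, [0.543, -0.007, 0.152])]
206 [(92, [0.563, -0.008, 0.13]), (67, [0.553, -0.007, 0.138]), (76, [0.544, -0.008, 0.141])]
208 [(96, [0.565, -0.012, 0.115]), (96, [0.552, -0.006, 0.129]), (98, [0.547, -0.014, 0.124])]
210 [(95, [0.564, -0.01, 0.108]), (96, [0.554, -0.009, 0.116]), (91, [0.544, -0.008, 0.123])]
212 [(94, [0.564, -0.009, 0.099]), (94, [0.552, -0.006, 0.111]), (85, [0.545, -0.01, 0.11])]
214 [(103, [0.563, -0.007, 0.093]), (97, [0.553, -0.007, 0.099]), (87, [0.544, -0.009, 0.102])]
```

```bash
python3 - <<'E'
from h import *
b,d=load('side1')
b=cv2.convertScaleAbs(b[160:230,275:360],alpha=1.8,beta=20)
cv2.imwrite('pics/c3.png',cv2.resize(b,(728,600),interpolation=cv2.INTER_CUBIC)[:,:,::-1])
P=cloud('side',d)
for v in range(192,218,3):print(v,[P[v,u].round(3).tolist()[0::2] for u in range(303,327,3)])
E
```

```text
192 [[0.664, -0.001], [0.582, 0.182], [0.568, 0.198], [0.561, 0.196], [0.549, 0.21], [0.54, 0.215], [0.533, 0.214], [0.601, 0.001]]
195 [[0.659, -0.004], [0.65, -0.002], [0.574, 0.171], [0.562, 0.183], [0.549, 0.198], [0.542, 0.196], [0.54, 0.182], [0.532, 0.182]]
198 [[0.651, 0.002], [0.607, 0.091], [0.6, 0.09], [0.562, 0.168], [0.551, 0.179], [0.543, 0.179], [0.536, 0.179], [0.523, 0.196]]
201 [[0.608, 0.096], [0.603, 0.089], [0.595, 0.089], [0.561, 0.159], [0.552, 0.162], [0.544, 0.163], [0.531, 0.178], [0.522, 0.185]]
204 [[0.607, 0.085], [0.597, 0.09], [0.59, 0.088], [0.562, 0.143], [0.553, 0.147], [0.543, 0.152], [0.556, 0.092], [0.548, 0.092]]
207 [[0.599, 0.091], [0.593, 0.087], [0.583, 0.093], [0.564, 0.122], [0.555, 0.128], [0.544, 0.136], [0.553, 0.086], [0.544, 0.09]]
210 [[0.596, 0.087], [0.588, 0.088], [0.579, 0.089], [0.564, 0.108], [0.554, 0.116], [0.544, 0.123], [0.547, 0.089], [0.539, 0.091]]
213 [[0.589, 0.091], [0.581, 0.09], [0.572, 0.094], [0.564, 0.095], [0.554, 0.102], [0.546, 0.102], [0.542, 0.089], [0.534, 0.091]]
216 [[0.585, 0.089], [0.577, 0.088], [0.57, 0.085], [0.561, 0.088], [0.553, 0.088], [0.545, 0.088], [0.173, 1.205], [0.529, 0.091]]
```

View pics/c3.png

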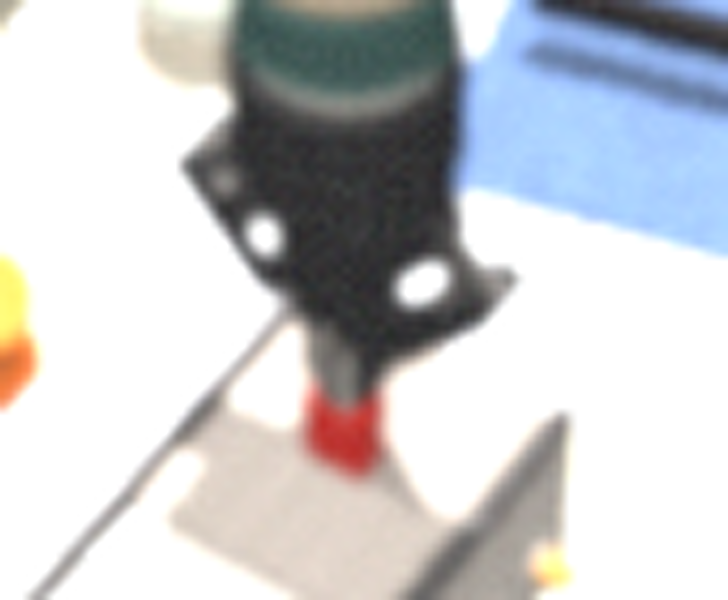

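The shut fingers sit coplanar with the grip, or on top of it, although the TCP reads 0.099. I'll open, rise, shut in free space and check the true tip height by camera.

Call:
{"method": "apply_moves", "body": {"motion": [[0, 0, 0, 0, 0, 0, 1], [0, 0, 0, 0, 0, 0, 1], [0, 0, 0, 0, 0, 0, 1], [0, 0, 0, 0, 0, 0, 1], [0, 0, 0, 0, 0, 0, 1]]}}

```text
time: 4.58
eef_pos: [0.5595, -0.0185, 0.0989]
tool_rot: [[0.128, 0.992, -0.0], [0.992, -0.128, 0.0], [-0.0, -0.0, -1.0]]
force: [-0.1, 0.0, 0.1]
gripper_width: 0.0852
finger_force: 0.0
```

```bash
python3 - <<'E'
from h import *
b,d=snap('side','side2');P=cloud('side',d);s=sense();print(s['eef_pos'],s['force'],s['gripper_width'])
b=cv2.convertScaleAbs(b[160:230,275:360],alpha=1.8,beta=20)
cv2.imwrite('pics/c4.png',cv2.resize(b,(728,600),interpolation=cv2.INTER_CUBIC)[:,:,::-1])
E
```

```text
[ 0.5594949  -0.01848639  0.09890854] [-0.07659794 -0.26807927 -0.07303987] 0.08547820627744493
```

View pics/c4.png

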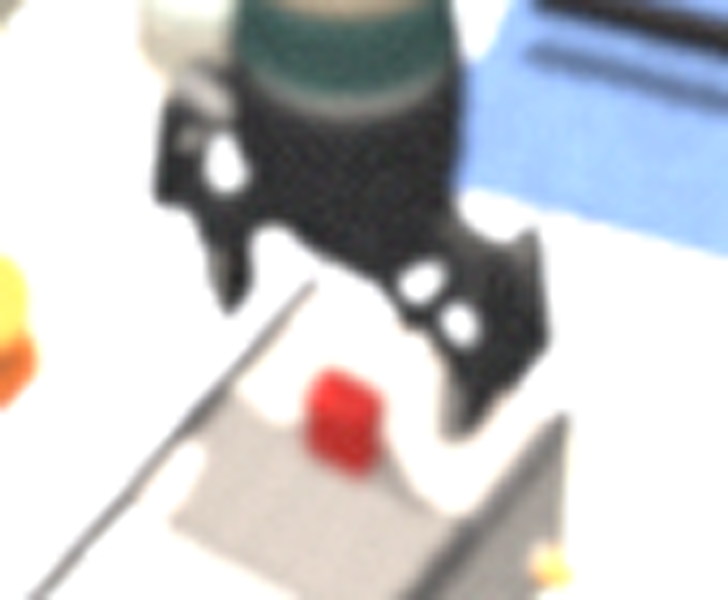

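```bash
python3 - <<'E'
from h import *
b,d=load('side2');P=cloud('side',d);V=b.max(2)
for u in (300,301,302,303,304):print(u,[(v,int(V[v,u]),P[v,u].round(3).tolist()) for v in range(188,199,2)])
for u in (327,328,329,330,331):print(u,[(v,int(V[v,u]),P[v,u].round(3).tolist()) for v in range(200,214,2)])
E
```

```text
300 [(188, 29, [0.604, -0.014, 0.182]), (190, 56, [0.603, -0.012, 0.176]), (192, 56, [0.603, -0.012, 0.167]), (194, 81, [0.604, -0.013, 0.156]), (196, 129, [0.603, -0.011, 0.151]), (198, 210, [0.66, -0.109, 0.001])]
301 [(188, 23, [0.599, -0.011, 0.189]), (190, 38, [0.6, -0.013, 0.177]), (192, 35, [0.599, -0.011, 0.17]), (194, 38, [0.6, -0.011, 0.161]), (196, 87, [0.6, -0.011, 0.151]), (198, 198, [0.659, -0.113, -0.002])]
302 [(188, 19, [0.592, -0.005, 0.198]), (190, 21, [0.599, -0.016, 0.174]), (192, 11, [0.6, -0.018, 0.162]), (194, 26, [0.597, -0.012, 0.161]), (196, 102, [0.6, -0.016, 0.146]), (198, 192, [0.598, -0.014, 0.141])]
303 [(188, 33, [0.588, -0.003, 0.203]), (190, 28, [0.598, -0.02, 0.171]), (192, 26, [0.598, -0.02, 0.161]), (194, 62, [0.599, -0.022, 0.149]), (196, 143, [0.599, -0.021, 0.142]), (198, 183, [0.653, -0.116, -0.002])]
304 [(188, 87, [0.585, -0.003, 0.204]), (190, 86, [0.6, -0.029, 0.16]), (192, 79, [0.598, -0.026, 0.154]), (194, 120, [0.599, -0.027, 0.144]), (196, 173, [0.653, -0.123, 0.0]), (198, 153, [0.648, -0.114, 0.002])]
327 [(200, 39, [0.513, -0.001, 0
[... 499 characters left out ...]
 22, [0.506, 0.001, 0.192]), (204, 27, [0.506, 0.001, 0.183]), (206, 38, [0.508, -0.005, 0.165]), (208, 38, [0.508, -0.005, 0.156]), (210, 73, [0.508, -0.005, 0.147]), (212, 149, [0.523, -0.04, 0.088])]
330 [(200, 46, [0.508, -0.01, 0.187]), (202, 23, [0.504, -0.003, 0.188]), (204, 24, [0.501, 0.004, 0.188]), (206, 22, [0.505, -0.004, 0.169]), (208, 34, [0.505, -0.006, 0.156]), (210, 96, [0.504, -0.004, 0.15]), (212, 155, [0.519, -0.039, 0.091])]
331 [(200, 26, [0.505, -0.009, 0.189]), (202, 21, [0.502, -0.003, 0.189]), (204, 21, [0.503, -0.007, 0.175]), (206, 23, [0.501, -0.003, 0.172]), (208, 64, [0.5, -0.002, 0.164]), (210, 128, [0.501, -0.003, 0.154]), (212, 161, [0.517, -0.041, 0.089])]
```

The open tips are at z ≈ 0.141 by depth, where 0.112 was expected. So the true tip is about 28 mm higher than the reported TCP, and the fingers shut just above the grip. I'll go 28 mm lower.

Call:
{"method": "apply_moves", "body": {"motion": [[0, 0, 0, 0, 0, 0.14, 1], [0, 0, 0, 0, 0, 0.27, 1], [0, 0, 0, 0, 0, 0.27, 0], [0, 0, 0, 0, 0, 0.27, 0], [0, 0, 0, 0, 0, 0.27, 0]], "squeeze": 30}}

```text
time: 5.25
eef_pos: [0.5601, -0.0186, 0.0724]
tool_rot: [[0.128, 0.992, 0.001], [0.992, -0.128, -0.0], [-0.0, 0.001, -1.0]]
force: [-0.8, -0.7, 0.7]
gripper_width: 0.032
finger_force: 0.0
```

Call:
{"method": "apply_moves", "body": {"motion": [[0, 0, 0, 0, 0, 0, 0], [0, 0, 0, 0, 0, 0, 0], [0, 0, 0, 0, 0, 0, 0]]}}

```text
time: 5.62
eef_pos: [0.5613, -0.0187, 0.0728]
tool_rot: [[0.127, 0.992, 0.003], [0.992, -0.127, -0.0], [0.0, 0.003, -1.0]]
force: [5.4, -0.4, 0.0]
gripper_width: 0.0255
finger_force: 36.9
```

Call:
{"method": "apply_moves", "body": {"motion": [[0, 0, 0, 0.15, 0.01, 0, 0], [0, 0, 0, 0.35, 0.01, 0, 0], [0, 0, 0, 0.57, 0.01, 0, 0], [0, 0, 0, 0.8, 0.01, 0, 0], [0, 0, 0, 1, 0.01, 0, 0]]}}

```text
time: 6.25
eef_pos: [0.5738, 0.082, 0.0728]
tool_rot: [[0.127, 0.992, 0.001], [0.992, -0.127, -0.001], [-0.001, 0.001, -1.0]]
force: [2.5, -3.7, 5.1]
gripper_width: 0.0257
finger_force: 37.6
```

Call:
{"method": "apply_moves", "body": {"motion": [[0, 0, 0, 0.06, 0, 0, 0], [0, 0, 0, 0.11, 0, 0, 0], [0, 0, 0, 0.15, 0, 0, 0], [0, 0, 0, 0.15, 0, 0, 0]]}}

```text
time: 6.75
eef_pos: [0.5746, 0.0887, 0.0727]
tool_rot: [[0.13, 0.991, -0.001], [0.991, -0.13, -0.017], [-0.017, 0.001, -1.0]]
force: [-0.9, -20.2, 9.9]
gripper_width: 0.0258
finger_force: 38.1
```

The lid is against its stop: the force is 20 N and travel was about 108 mm. I'll relieve, release, rise, travel to the scoop and turn.

Call:
{"method": "apply_moves", "body": {"motion": [[0, 0, 0, -0.045, 0, 0, 0], [0, 0, 0, -0.045, 0, 0, 0.8], [0, 0, 0, -0.045, 0, 0, 0.8], [0, 0, 0, -0.045, 0, 0, 0.8], [0, 0, 0, -0.045, 0, 0, 0.8]]}}

```text
time: 7.38
eef_pos: [0.5742, 0.0915, 0.0716]
tool_rot: [[0.127, 0.992, -0.001], [0.992, -0.127, 0.0], [0.0, -0.001, -1.0]]
force: [0.3, 0.2, -0.3]
gripper_width: 0.0685
finger_force: 0.0
```

Call:
{"method": "apply_moves", "body": {"motion": [[0, 0, 0, 0, 0, -0.4, 0.8], [0, 0, 0, 0, 0, -0.8, 0.8], [0, 0, 0, 0, 0, -1, 0.8]]}}

```text
time: 7.75
eef_pos: [0.5761, 0.0913, 0.1747]
tool_rot: [[0.127, 0.992, 0.004], [0.992, -0.127, 0.0], [0.001, 0.004, -1.0]]
force: [-0.7, -0.0, 0.2]
gripper_width: 0.0684
finger_force: 0.0
```

Call:
{"method": "apply_moves", "body": {"motion": [[0, 0, 0, -0.4, 0.04, 0, 0.8], [0, 0, 0, -0.8, 0.08, 0, 0.8], [0, 0, 0, -0.97, 0.096, 0, 0.8]]}}

```text
time: 8.12
eef_pos: [0.5717, -0.0078, 0.172]
tool_rot: [[0.129, 0.992, -0.0], [0.992, -0.129, 0.0], [0.0, -0.0, -1.0]]
force: [-0.1, 0.5, -0.2]
gripper_width: 0.0684
finger_force: 0.0
```

Call:
{"method": "apply_moves", "body": {"motion": [[0, 0, 0, -0.4, 0.04, 0, 0.8], [0, 0, 0, -0.8, 0.08, 0, 0.8], [0, 0, 0, -0.97, 0.096, 0, 0.8]]}}

```text
time: 8.5
eef_pos: [0.5689, -0.105, 0.1719]
tool_rot: [[0.129, 0.992, -0.0], [0.992, -0.129, 0.001], [0.001, -0.0, -1.0]]
force: [0.4, -0.2, 0.2]
gripper_width: 0.0684
finger_force: 0.0
```

Call:
{"method": "apply_moves", "body": {"motion": [[0, 0, 0, -0.4, 0.04, 0, 0.8], [0, 0, 0, -0.8, 0.08, 0, 0.8], [0, 0, 0, -0.97, 0.096, 0, 0.8]]}}

```text
time: 8.88
eef_pos: [0.5663, -0.2022, 0.1719]
tool_rot: [[0.129, 0.992, 0.0], [0.992, -0.129, 0.001], [0.001, 0.0, -1.0]]
force: [0.6, 0.5, -0.0]
gripper_width: 0.0682
finger_force: 0.0
```

Call:
{"method": "apply_moves", "body": {"motion": [[0, 0, -0.029, -0.33, 0.04, 0, 0.8], [0, 0, -0.058, -0.67, 0.08, 0, 0.8], [0, 0, -0.087, -0.97, 0.096, 0, 0.8], [0, 0, -0.116, -0.97, 0.096, 0, 0.8], [0, 0, -0.144, -0.97, 0.096, 0, 0.8]]}}

```text
time: 9.5
eef_pos: [0.5634, -0.2979, 0.1717]
tool_rot: [[-0.705, 0.709, -0.0], [0.709, 0.705, 0.002], [0.001, 0.001, -1.0]]
force: [-0.3, -0.1, -0.3]
gripper_width: 0.068
finger_force: 0.0
```

Call:
{"method": "apply_moves", "body": {"motion": [[0, 0, -0.029, 0, 0, 0, 0.8], [0, 0, -0.058, 0, 0, 0, 0.8], [0, 0, -0.087, 0, 0, 0, 0.8], [0, 0, -0.116, 0, 0, 0, 0.8], [0, 0, -0.145, 0, 0, 0, 0.8]]}}

```text
time: 10.12
eef_pos: [0.5636, -0.2972, 0.1718]
tool_rot: [[-0.992, -0.124, -0.0], [-0.124, 0.992, 0.001], [0.0, 0.001, -1.0]]
force: [0.4, -0.9, -0.2]
gripper_width: 0.0684
finger_force: 0.0
```

```bash
python3 - <<'E'
from h import *
im,d=snap('top','top3');P=cloud('top',d);h=cv2.cvtColor(im,cv2.COLOR_RGB2HSV);H,S,V=h[...,0],h[...,1],h[...,2]
k=((H<8)|(H>172))&(S>120)&(V>60)&(abs(P[...,0]-.57)<.06)&(P[...,1]<.2)&(P[...,1]>-.1)
print(k.sum(),P[k].mean(0)); s=sense();print(s['eef_pos'],s['tool_rot'],s['q'],s['force'])
k=(P[...,2]<.07)&(P[...,2]>-.1)&(abs(P[...,0]-.559)<.045)&(abs(P[...,1]+.022)<.045);print('pit',k.sum(),np.median(P[k],0))
E
```

```text
64 [0.57225215 0.08733425 0.12516752]
[ 0.56356627 -0.29727061  0.17180053] [[-9.91798376e-01 -1.27812125e-01 -2.07137427e-04]
 [-1.27812290e-01  9.91797388e-01  1.39993679e-03]
 [ 2.65094620e-05  1.41492975e-03 -9.99998999e-01]] [-5.87321640e-01  3.15748060e-01 -4.24172637e-02  1.21357918e+00
  1.05056476e-03 -7.15484983e-01] [ 0.85497721  0.89085181 -0.30145209]
pit 881 [ 0.55956825 -0.02317711  0.00837714]
```

The lid is open: the grip moved to y = 0.087 and the pit floor shows at z = 0.008. Next I descend on the scoop handle.

Call:
{"method": "apply_moves", "body": {"motion": [[0, 0, 0, 0.02, -0.033, 0.4, 0.6], [0, 0, 0, 0.02, -0.033, 0.8, 0.6], [0, 0, 0, 0.02, -0.033, 1, 0.6]]}}

```text
time: 10.55
eef_pos: [0.5603, -0.3, 0.0692]
tool_rot: [[-0.993, -0.115, -0.003], [-0.115, 0.993, 0.003], [0.003, 0.004, -1.0]]
force: [-0.3, 0.3, -0.0]
gripper_width: 0.0512
finger_force: 0.0
```

Call:
{"method": "apply_moves", "body": {"motion": [[0, 0, 0, 0, 0, 0.3, 0.6], [0, 0, 0, 0, 0, 0.55, 0.6], [0, 0, 0, 0, 0, 0.72, 0.6], [0, 0, 0, 0, 0, 0.8, 0.6], [0, 0, 0, 0, 0, 0.8, 0.6]]}}

```text
time: 11.18
eef_pos: [0.5617, -0.302, -0.0081]
tool_rot: [[-0.993, -0.117, -0.0], [-0.117, 0.993, 0.0], [0.0, 0.0, -1.0]]
force: [-0.5, 0.4, 0.1]
gripper_width: 0.051
finger_force: 0.0
```

Call:
{"method": "apply_moves", "body": {"motion": [[0, 0, 0, 0, 0, 0, 0], [0, 0, 0, 0, 0, 0, 0], [0, 0, 0, 0, 0, 0, 0], [0, 0, 0, 0, 0, 0, 0], [0, 0, 0, 0, 0, 0, 0]], "squeeze": 80}}

```text
time: 11.8
eef_pos: [0.5626, -0.3029, -0.0069]
tool_rot: [[-0.993, -0.117, 0.002], [-0.117, 0.993, -0.001], [-0.002, -0.001, -1.0]]
force: [0.7, -0.4, 6.3]
gripper_width: 0.0127
finger_force: 78.3
```

The handle is gripped at width 12.7 mm. I'll lift gently and check the scoop.

Call:
{"method": "apply_moves", "body": {"motion": [[0, 0, 0, 0, 0, -0.05, 0], [0, 0, 0, 0, 0, -0.2, 0], [0, 0, 0, 0, 0, -0.45, 0], [0, 0, 0, 0, 0, -0.7, 0], [0, 0, 0, 0, 0, -0.9, 0]]}}

```text
time: 12.42
eef_pos: [0.5617, -0.3022, 0.0835]
tool_rot: [[-0.993, -0.117, 0.001], [-0.117, 0.993, -0.0], [-0.0, -0.0, -1.0]]
force: [0.2, 0.2, -2.1]
gripper_width: 0.0127
finger_force: 78.1
```

Call:
{"method": "apply_moves", "body": {"motion": [[0, 0, 0, 0, 0, -0.25, 0], [0, 0, 0, 0, 0, -0.5, 0], [0, 0, 0, 0, 0, -0.7, 0], [0, 0, 0, 0, 0, -0.8, 0], [0, 0, 0, 0, 0, -0.8, 0]]}}

```text
time: 13.05
eef_pos: [0.562, -0.3024, 0.1628]
tool_rot: [[-0.993, -0.117, 0.001], [-0.117, 0.993, -0.001], [-0.001, -0.001, -1.0]]
force: [-0.4, -0.5, -2.5]
gripper_width: 0.0125
finger_force: 78.1
```

```bash
python3 - <<'E'
from h import *
b,d=snap('side','side3');P=cloud('side',d);s=sense();print(s['eef_pos'],s['force'],s['gripper_width'],s['ft_torque'])
b=cv2.convertScaleAbs(b[100:200,310:430],alpha=1.5,beta=20)
cv2.imwrite('pics/c5.png',cv2.resize(b,(720,600),interpolation=cv2.INTER_CUBIC)[:,:,::-1])
E
```

```text
[ 0.56138492 -0.30207511  0.16171355] [-1.05683226  0.55013114 -2.37324474] 0.012572114392714828 [ 0.04048182 -0.13081761  0.0067265 ]
```

View pics/c5.png

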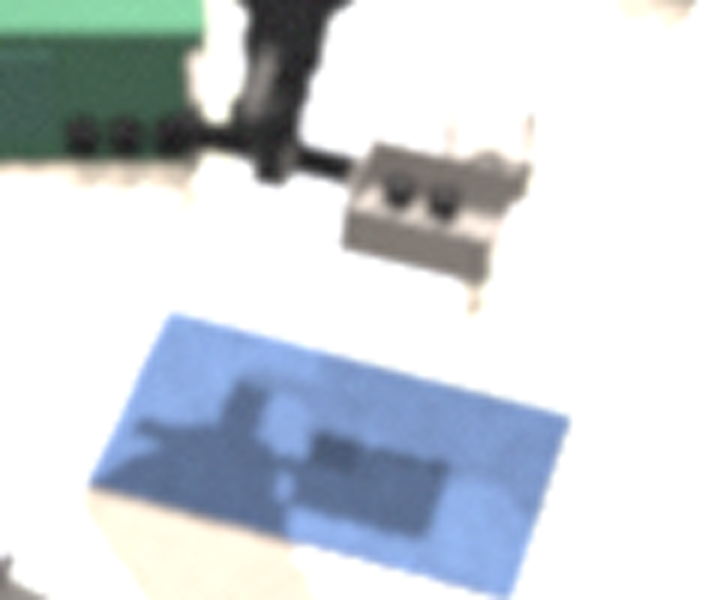

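The scoop is held level with the cores still in it, and the 2.4 N load matches. I'll carry it to the cell.

Call:
{"method": "apply_moves", "body": {"motion": [[0, 0, 0, -0.06, 0.09, 0, 0], [0, 0, 0, -0.17, 0.26, 0, 0], [0, 0, 0, -0.3, 0.45, 0, 0], [0, 0, 0, -0.43, 0.64, 0, 0], [0, 0, 0, -0.56, 0.83, 0, 0]]}}

```text
time: 13.72
eef_pos: [0.6085, -0.2113, 0.162]
tool_rot: [[-0.993, -0.118, 0.0], [-0.118, 0.993, 0.0], [-0.0, 0.0, -1.0]]
force: [0.0, -0.6, -2.8]
gripper_width: 0.0123
finger_force: 78.1
```

Call:
{"method": "apply_moves", "body": {"motion": [[0, 0, 0, -0.13, 0.19, 0, 0], [0, 0, 0, -0.26, 0.38, 0, 0], [0, 0, 0, -0.39, 0.57, 0, 0], [0, 0, 0, -0.49, 0.73, 0, 0], [0, 0, 0, -0.55, 0.82, 0, 0]]}}

```text
time: 14.35
eef_pos: [0.6532, -0.1243, 0.162]
tool_rot: [[-0.993, -0.118, -0.0], [-0.118, 0.993, -0.0], [0.0, -0.0, -1.0]]
force: [-0.4, -0.2, -2.2]
gripper_width: 0.0124
finger_force: 78.1
```

Call:
{"method": "apply_moves", "body": {"motion": [[0, 0, 0.008, -0.11, 0.16, 0, 0], [0, 0, 0.018, -0.24, 0.35, 0, 0], [0, 0, 0.028, -0.37, 0.54, 0, 0], [0, 0, 0.036, -0.47, 0.7, 0, 0], [0, 0, 0.039, -0.53, 0.79, 0, 0]]}}

```text
time: 14.98
eef_pos: [0.6963, -0.0402, 0.1619]
tool_rot: [[-0.992, 0.128, -0.0], [0.128, 0.992, -0.0], [0.0, -0.0, -1.0]]
force: [-0.5, -0.1, -2.1]
gripper_width: 0.0127
finger_force: 78.1
```

Call:
{"method": "apply_moves", "body": {"motion": [[0, -0.01, 0, 0, 0, 0, 0], [0, -0.02, 0, 0, 0, 0, 0], [0, -0.03, 0, 0, 0, 0, 0], [0, -0.04, 0, 0, 0, 0, 0], [0, -0.042, 0, 0, 0, 0, 0]]}}

```text
time: 15.6
eef_pos: [0.6943, -0.0409, 0.1615]
tool_rot: [[-0.958, 0.128, 0.257], [0.124, 0.992, -0.034], [-0.259, -0.0, -0.966]]
force: [0.5, 0.2, -2.6]
gripper_width: 0.0125
finger_force: 78.1
```

```bash
python3 - <<'E'
from h import *
b,d=snap('side','side4');a,da=snap('top','top4');s=sense();print(s['eef_pos'],s['tool_rot'].round(4),s['force'],s['q'].round(3))
b=cv2.convertScaleAbs(b[120:270,240:370],alpha=1.5,beta=20);a=cv2.convertScaleAbs(a[120:260,220:350],alpha=1.5,beta=20)
cv2.imwrite('pics/c6.png',np.hstack([cv2.resize(b,(400,460),interpolation=2),cv2.resize(a,(400,460),interpolation=2)])[:,:,::-1])
E
```

```text
[ 0.69548932 -0.04102381  0.16199855] [[-9.577e-01  1.280e-01  2.578e-01]
 [ 1.235e-01  9.918e-01 -3.350e-02]
 [-2.600e-01 -2.000e-04 -9.656e-01]] [ 0.25523664  0.04911666 -1.95529734] [-0.155  0.246 -0.188  0.874  0.007 -0.025]
```

View pics/c6.png

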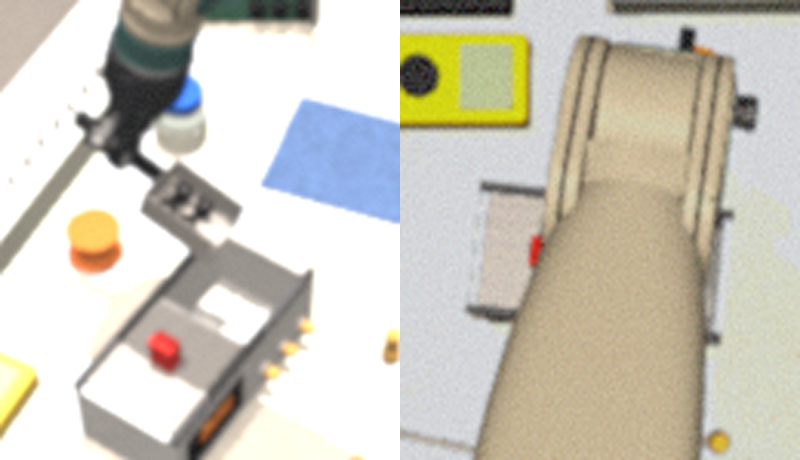

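The left crop shows the scoop tipped nose-down about 15° towards the pit with its cores still in. The front edge is near side px (310,199) to (318,188). I'll measure the nose by depth against the two tool-offset models.

```bash
python3 - <<'E'
from h import *
b,d=load('side4');P=cloud('side',d);V=b.max(2)
X,Y,Z=P[...,0],P[...,1],P[...,2]
k=(Z>.105)&(Z<.23)&(X<.66)&(X>.48)&(Y<.03)&(Y>-.09)
k[:, :280]=0
s=sense();R=s['tool_rot'];p=s['eef_pos']
q=P[k];c=np.array([.992,-.127,0]);l=np.array([.127,.992,0])
A=(q-p)@R   # tool coords
print(len(q),'tool x range',np.percentile(A[:,0],[50,90,95,99,100]).round(4),'y',np.percentile(A[:,1],[1,5,50,95,99]).round(4))
for lo in np.arange(.08,.14,.006):
    m=(A[:,0]>lo)&(A[:,0]<lo+.006)&(abs(A[:,1])<.02)
    print(lo.round(3),m.sum(),np.percentile(A[m,2],[10,50,90]).round(4) if m.sum() else '')
top=np.argsort(A[:,0])[-8:]
print(q[top].round(3),A[top].round(3))
E
```

```text
715 tool x range [0.0831 0.1194 0.1237 0.1262 0.1274] y [-0.0276 -0.0259 -0.0028  0.0297  0.0311]
0.08 11 [-0.026  -0.0158 -0.0133]
0.086 17 [-0.031  -0.0282 -0.0215]
0.092 25 [-0.0312 -0.0296 -0.0184]
0.098 25 [-0.0293 -0.0164 -0.0115]
0.104 18 [-0.0162 -0.014  -0.0114]
0.11 15 [-0.0179 -0.0147 -0.0122]
0.116 17 [-0.0169 -0.0141 -0.0114]
0.122 20 [-0.0156 -0.0127 -0.0104]
0.128 0 
0.134 0 
0.14 0 
[[ 0.569 -0.045  0.142]
 [ 0.566  0.005  0.175]
 [ 0.572 -0.025  0.139]
 [ 0.57   0.002  0.156]
 [ 0.565 -0.049  0.152]
 [ 0.567 -0.048  0.143]
 [ 0.571 -0.018  0.142]
 [ 0.561 -0.048  0.165]] [[ 0.126 -0.02  -0.013]
 [ 0.127  0.029 -0.047]
 [ 0.127  0.    -0.01 ]
 [ 0.127  0.027 -0.028]
 [ 0.127 -0.025 -0.024]
 [ 0.127 -0.023 -0.015]
 [ 0.127  0.007 -0.014]
 [ 0.127 -0.024 -0.038]]
```

The nose is at tool (0.127, 0, -0.012), so the offset is fixed along the tool axis. Now I'll work out the pour rows, pivoting about the nose.

```bash
python3 - <<'E'
import numpy as np
def tcp(th,n,z):
    t=np.radians(th);return np.array([n+.127*np.cos(t)+.012*np.sin(t), z+.127*np.sin(t)-.012*np.cos(t)])
def rows(th0,n0,z0,seq):
    t=np.radians(th0);X=np.array([-np.cos(t),-np.sin(t)]);Z=np.array([np.sin(t),-np.cos(t)])
    for th,n,z in seq:
        d=tcp(th,n,z)-tcp(th0,n0,z0);print(th,'turn',round(-(th-th0)/360,4),'x',round(d@X*10,3),'z',round(d@Z*10,3))
rows(15.1,.012,.1405,[(24,.012,.13),(33,.012,.12),(42,.012,.11),(51,.012,.103),(60,.012,.1)])
rows(60,.012,.1,[(63,.01,.097),(66,.01,.097)])
E
```

```text
24 turn -0.0247 x 0.024 z -0.097
33 turn -0.0497 x 0.078 z -0.198
42 turn -0.0747 x 0.163 z -0.293
51 turn -0.0997 x 0.269 z -0.405
60 turn -0.1247 x 0.391 z -0.54
63 turn -0.0083 x 0.031 z -0.069
66 turn -0.0167 x 0.03 z -0.136
```

Call:
{"method": "apply_moves", "body": {"motion": [[0, -0.025, 0, 0.024, 0, -0.097, 0], [0, -0.05, 0, 0.078, 0, -0.198, 0], [0, -0.075, 0, 0.163, 0, -0.293, 0], [0, -0.1, 0, 0.269, 0, -0.405, 0], [0, -0.125, 0, 0.391, 0, -0.54, 0]]}}

```text
time: 16.32
eef_pos: [0.6451, -0.0345, 0.2053]
tool_rot: [[-0.492, 0.128, 0.861], [0.063, 0.992, -0.111], [-0.868, -0.0, -0.496]]
force: [1.6, -0.5, -3.2]
gripper_width: 0.0125
finger_force: 78.3
```

Call:
{"method": "apply_moves", "body": {"motion": [[0, -0.0083, 0, 0.03, 0, -0.07, 0], [0, -0.0083, 0, 0.03, 0, -0.07, 0], [0, -0.0083, 0, 0.03, 0, -0.07, 0], [0, -0.0083, 0, 0.03, 0, -0.07, 0]]}}

```text
time: 16.82
eef_pos: [0.64, -0.0337, 0.207]
tool_rot: [[-0.449, 0.128, 0.884], [0.058, 0.992, -0.114], [-0.892, -0.0, -0.453]]
force: [0.4, -0.6, -0.7]
gripper_width: 0.0121
finger_force: 78.4
```

```bash
python3 - <<'E'
from h import *
b,d=snap('side','side5');s=sense();print(s['eef_pos'],s['tool_rot'].round(3),s['force'])
b=cv2.convertScaleAbs(b[130:270,240:380],alpha=1.6,beta=20)
cv2.imwrite('pics/c7.png',cv2.resize(b,(600,600),interpolation=2)[:,:,::-1])
E
```

```text
[ 0.63959924 -0.03367224  0.20666686] [[-0.449  0.128  0.884]
 [ 0.058  0.992 -0.114]
 [-0.892 -0.    -0.453]] [-0.7662815  -0.38088938 -1.040351  ]
```

View pics/c7.png

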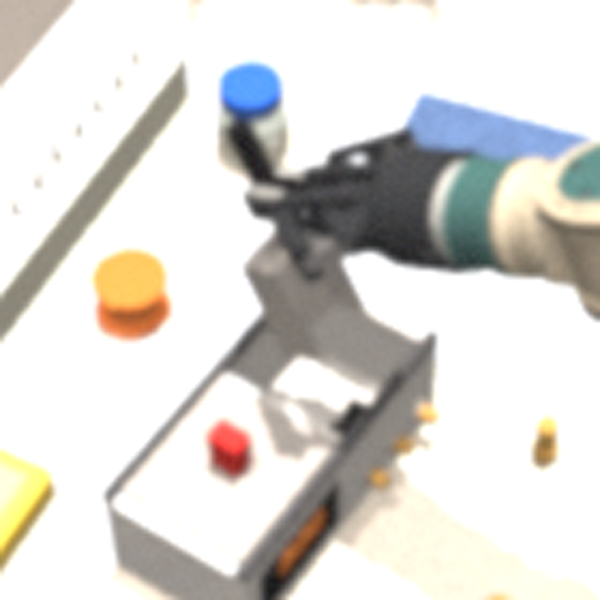

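The scoop is tipped about 63° into the pit. Dark cores lie inside near crop px (350,415), and the load has dropped to the scoop's own weight. Next comes the reversal.

```bash
python3 - <<'E'
import numpy as np
def tcp(th,n,z):
    t=np.radians(th);return np.array([n+.127*np.cos(t)+.012*np.sin(t), z+.127*np.sin(t)-.012*np.cos(t)])
def rows(th0,n0,z0,seq):
    t=np.radians(th0);X=np.array([-np.cos(t),-np.sin(t)]);Z=np.array([np.sin(t),-np.cos(t)])
    for th,n,z in seq:
        d=tcp(th,n,z)-tcp(th0,n0,z0);print(th,'turn',round(-(th-th0)/360,4),'x',round(d@X*10,3),'z',round(d@Z*10,3))
t0=63.1;s=.028*360
rows(t0,.01,.097,[(t0-s,.01,.105),(t0-2*s,.01,.12),(t0-3*s,.01,.135),(t0-4*s,.01,.15),(t0-5*s,.01,.165)])
rows(t0-5*s,.01,.165,[(6,.01,.175),(0,.01,.18)])
E
```

```text
53.02 turn 0.028 x -0.031 z 0.184
42.94 turn 0.056 x -0.086 z 0.326
32.86 turn 0.084 x -0.106 z 0.451
22.78 turn 0.112 x -0.093 z 0.553
12.700000000000003 turn 0.14 x -0.053 z 0.627
6 turn 0.0186 x 0.001 z 0.05
0 turn 0.0353 x 0.024 z 0.13
```

Call:
{"method": "apply_moves", "body": {"motion": [[0, 0.028, 0, -0.031, 0, 0.184, 0], [0, 0.056, 0, -0.086, 0, 0.326, 0], [0, 0.084, 0, -0.106, 0, 0.451, 0], [0, 0.112, 0, -0.093, 0, 0.553, 0], [0, 0.14, 0, -0.053, 0, 0.627, 0]]}}

```text
time: 17.5
eef_pos: [0.698, -0.041, 0.1841]
tool_rot: [[-0.959, 0.127, 0.254], [0.123, 0.992, -0.033], [-0.257, -0.0, -0.967]]
force: [0.7, 0.2, -2.0]
gripper_width: 0.0123
finger_force: 78.3
```

Call:
{"method": "apply_moves", "body": {"motion": [[0, 0.0186, 0, 0, 0, 0.05, 0], [0, 0.0353, 0, 0.024, 0, 0.13, 0], [0, 0.0353, 0, 0.024, 0, 0.13, 0]]}}

```text
time: 17.88
eef_pos: [0.6991, -0.0414, 0.1664]
tool_rot: [[-0.991, 0.128, 0.038], [0.128, 0.992, -0.005], [-0.038, -0.0, -0.999]]
force: [-0.2, 0.0, -1.8]
gripper_width: 0.0124
finger_force: 78.2
```

Call:
{"method": "apply_moves", "body": {"motion": [[0, 0, 0, 0.1, -0.25, 0, 0], [0, 0, 0, 0.2, -0.6, 0, 0], [0, 0, 0, 0.33, -0.92, 0, 0]]}}

```text
time: 18.25
eef_pos: [0.6516, -0.1286, 0.1672]
tool_rot: [[-0.991, 0.127, 0.04], [0.127, 0.992, -0.006], [-0.041, -0.001, -0.999]]
force: [0.6, -0.1, -1.3]
gripper_width: 0.0124
finger_force: 78.3
```

Call:
{"method": "apply_moves", "body": {"motion": [[0, 0, 0, 0.13, -0.33, 0, 0], [0, 0, 0, 0.23, -0.66, 0, 0], [0, 0, 0, 0.33, -0.92, 0, 0]]}}

```text
time: 18.62
eef_pos: [0.6068, -0.216, 0.1661]
tool_rot: [[-0.991, 0.128, 0.04], [0.128, 0.992, -0.006], [-0.041, -0.001, -0.999]]
force: [0.7, 0.1, -0.8]
gripper_width: 0.0122
finger_force: 78.3
```

Call:
{"method": "apply_moves", "body": {"motion": [[0, 0, -0.012, 0.13, -0.33, 0, 0], [0, 0, -0.025, 0.23, -0.66, 0, 0], [0, 0, -0.039, 0.33, -0.92, 0, 0], [0, 0, -0.039, 0.33, -0.92, 0, 0]]}}

```text
time: 19.12
eef_pos: [0.5621, -0.3033, 0.1647]
tool_rot: [[-0.993, -0.114, 0.039], [-0.114, 0.993, -0.006], [-0.038, -0.011, -0.999]]
force: [0.2, 1.2, -1.5]
gripper_width: 0.0127
finger_force: 78.3
```

```bash
python3 - <<'E'
from h import *
im,d=snap('top','top5');P=cloud('top',d);s=sense();print(s['eef_pos'],s['tool_rot'].round(4),s['force'])
k=(P[...,2]<.06)&(P[...,2]>-.1)&(abs(P[...,0]-.559)<.05)&(abs(P[...,1]+.022)<.05)
dk=k&(im.max(2)<70);n,l,st,c=cv2.connectedComponentsWithStats(dk.astype(np.uint8));print([(x[4],y.round(0).tolist()) for x,y in zip(st[1:],c[1:]) if x[4]>4])
p=P[k];print('high',(p[:,2]>.016).sum(),np.percentile(p[:,2],[5,50,95,99]).round(4))
b,db=snap('side','side6')
P=cloud('side',db);R=s['tool_rot'];p=s['eef_pos'];A=(P-p)@R
k=(P[...,2]>.13)&(A[...,0]>.03)&(A[...,0]<.14)&(abs(A[...,1])<.035)
q=A[k];f=q[(abs(q[:,1])<.02)];print('scoop',len(q),'xmax',q[:,0].max())
for lo in np.arange(.05,.13,.01):
    m=(f[:,0]>lo)&(f[:,0]<lo+.01); 
    if m.sum():print(lo.round(2),np.percentile(f[m,2],[10,50,90]).round(4))
a=cv2.convertScaleAbs(im[170:230,275:345],alpha=1.5,beta=25);b=cv2.convertScaleAbs(b[100:200,310:430],alpha=1.5,beta=20)
cv2.imwrite('pics/c8.png',np.hstack([cv2.resize(a,(400,343),interpolation=2),cv2.resize(b,(400,343),interpolation=2)])[:,:,::-1])
E
```

```text
[ 0.56258256 -0.30228778  0.16465024] [[-0.9927 -0.1144  0.0392]
 [-0.1147  0.9934 -0.0055]
 [-0.0383 -0.01   -0.9992]] [-0.14166118 -0.20120697 -1.70002064]
[(np.int32(26), [314.0, 187.0]), (np.int32(100), [307.0, 212.0])]
high 176 [0.0046 0.009  0.0359 0.052 ]
scoop 1125 xmax 0.12519818351196718
0.05 [-0.3517 -0.3255 -0.0175]
0.06 [-0.0183 -0.015  -0.0092]
0.07 [-0.035  -0.0148 -0.0108]
0.08 [-0.0154 -0.0136 -0.0105]
0.09 [-0.0341 -0.0154 -0.0142]
0.1 [-0.0162 -0.013  -0.0112]
0.11 [-0.0144 -0.0124 -0.0114]
0.12 [-0.022  -0.014  -0.0112]
```

View pics/c8.png

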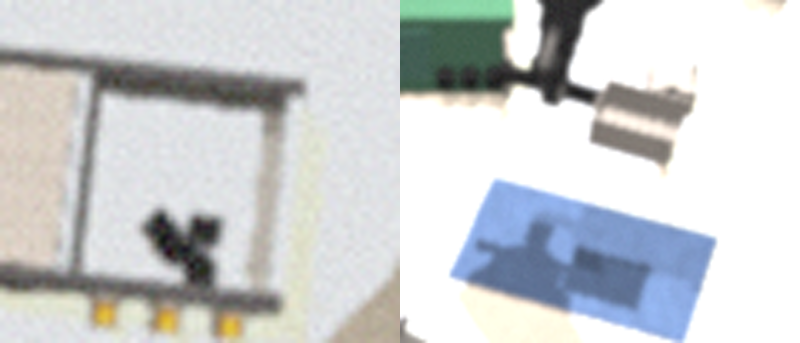

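All four cores lie in the pit, the adapter is untouched and the scoop is empty and level-ish. I'll remove the 2.2° residual tilt, then lower.

Call:
{"method": "apply_moves", "body": {"motion": [[-0.0016, 0.0061, 0, 0, 0, 0.1, 0], [-0.0016, 0.0061, 0, 0, 0, 0.4, 0], [-0.0016, 0.0061, 0, 0, 0, 0.7, 0], [-0.0016, 0.0061, 0, 0, 0, 0.9, 0], [-0.0016, 0.0061, 0, 0, 0, 0.9, 0]]}}

```text
time: 19.85
eef_pos: [0.5652, -0.3007, 0.0714]
tool_rot: [[-0.993, -0.118, -0.006], [-0.118, 0.993, 0.003], [0.006, 0.004, -1.0]]
force: [-0.6, -0.3, -1.1]
gripper_width: 0.012
finger_force: 78.3
```

Call:
{"method": "apply_moves", "body": {"motion": [[0, 0, 0, 0, 0, 0.3, 0], [0, 0, 0, 0, 0, 0.55, 0], [0, 0, 0, 0, 0, 0.7, 0], [0, 0, 0, 0, 0, 0.77, 0], [0, 0, 0, 0, 0, 0.77, 0]]}}

```text
time: 20.48
eef_pos: [0.5665, -0.3025, -0.0027]
tool_rot: [[-0.993, -0.117, -0.002], [-0.117, 0.993, 0.0], [0.002, 0.001, -1.0]]
force: [0.4, -0.1, -1.5]
gripper_width: 0.0125
finger_force: 78.4
```

Call:
{"method": "apply_moves", "body": {"motion": [[0, 0, 0, 0, 0, 0.02, 0], [0, 0, 0, 0, 0, 0.035, 0], [0, 0, 0, 0, 0, 0.045, 0], [0, 0, 0, 0, 0, 0.045, 0]]}}

```text
time: 20.98
eef_pos: [0.5667, -0.3026, -0.0068]
tool_rot: [[-0.993, -0.117, -0.001], [-0.117, 0.993, 0.0], [0.001, 0.0, -1.0]]
force: [0.6, 1.4, 2.1]
gripper_width: 0.0122
finger_force: 79.0
```

Call:
{"method": "apply_moves", "body": {"motion": [[0, 0, 0, 0, 0, 0.01, 0], [0, 0, 0, 0, 0, 0.01, 0]]}}

```text
time: 21.22
eef_pos: [0.5669, -0.3026, -0.0071]
tool_rot: [[-0.993, -0.117, -0.001], [-0.117, 0.993, 0.0], [0.001, 0.0, -1.0]]
force: [-1.6, 1.9, 7.6]
gripper_width: 0.0124
finger_force: 79.7
```

The scoop is seated, with the reaction at +7.6 N. Now to release, rise, turn and travel to the lid.

Call:
{"method": "apply_moves", "body": {"motion": [[0, 0, 0, 0, 0, 0, 0.5], [0, 0, 0, 0, 0, 0, 0.6], [0, 0, 0, 0, 0, 0, 0.6], [0, 0, 0, 0, 0, 0, 0.6], [0, 0, 0, 0, 0, 0, 0.6]], "squeeze": 30}}

```text
time: 21.85
eef_pos: [0.5661, -0.3023, -0.0087]
tool_rot: [[-0.993, -0.117, -0.002], [-0.117, 0.993, 0.001], [0.002, 0.001, -1.0]]
force: [0.3, 0.3, -0.4]
gripper_width: 0.0512
finger_force: 0.0
```

Call:
{"method": "apply_moves", "body": {"motion": [[0, 0, 0, 0, 0, -0.2, 0.6], [0, 0, 0, 0, 0, -0.5, 0.6], [0, 0, 0, 0, 0, -0.8, 0.6], [0, 0, 0, 0, 0, -1, 0.6]]}}

```text
time: 22.35
eef_pos: [0.5677, -0.3032, 0.095]
tool_rot: [[-0.993, -0.117, 0.001], [-0.117, 0.993, -0.002], [-0.001, -0.002, -1.0]]
force: [0.5, -0.8, -0.2]
gripper_width: 0.051
finger_force: 0.0
```

Call:
{"method": "apply_moves", "body": {"motion": [[0, 0, 0.029, 0, 0, -0.4, 0.8], [0, 0, 0.058, 0, 0, -0.8, 0.8], [0, 0, 0.087, 0, 0, -0.8, 0.8], [0, 0, 0.116, 0, 0, -0.8, 0.8], [0, 0, 0.145, 0, 0, -0.8, 0.8]]}}

```text
time: 22.98
eef_pos: [0.5669, -0.3027, 0.1734]
tool_rot: [[-0.697, 0.717, -0.0], [0.717, 0.697, -0.0], [-0.0, -0.001, -1.0]]
force: [0.2, -0.5, -0.4]
gripper_width: 0.0684
finger_force: 0.0
```

Call:
{"method": "apply_moves", "body": {"motion": [[0, 0, 0.029, 0, 0, 0, 0.8], [0, 0, 0.058, 0, 0, 0, 0.8], [0, 0, 0.087, 0, 0, 0, 0.8], [0, 0, 0.116, 0, 0, 0, 0.8], [0, 0, 0.144, 0, 0, 0, 0.8]]}}

```text
time: 23.6
eef_pos: [0.5669, -0.3026, 0.1732]
tool_rot: [[0.133, 0.991, -0.001], [0.991, -0.133, -0.0], [-0.0, -0.001, -1.0]]
force: [0.1, -0.7, 0.9]
gripper_width: 0.0683
finger_force: 0.0
```

Call:
{"method": "apply_moves", "body": {"motion": [[0, 0, 0, 0.4, -0.04, 0, 0.8], [0, 0, 0, 0.8, -0.08, 0, 0.8], [0, 0, 0, 0.97, -0.11, 0, 0.8]]}}

```text
time: 23.98
eef_pos: [0.5682, -0.2033, 0.173]
tool_rot: [[0.126, 0.992, -0.001], [0.992, -0.126, 0.0], [-0.0, -0.001, -1.0]]
force: [-0.2, 0.5, -0.7]
gripper_width: 0.068
finger_force: 0.0
```

Call:
{"method": "apply_moves", "body": {"motion": [[0, 0, 0, 0.4, -0.04, 0, 0.8], [0, 0, 0, 0.8, -0.08, 0, 0.8], [0, 0, 0, 0.97, -0.11, 0, 0.8]]}}

```text
time: 24.35
eef_pos: [0.5697, -0.1061, 0.1725]
tool_rot: [[0.126, 0.992, -0.001], [0.992, -0.126, 0.0], [-0.0, -0.001, -1.0]]
force: [0.6, -1.1, -0.3]
gripper_width: 0.0684
finger_force: 0.0
```

Call:
{"method": "apply_moves", "body": {"motion": [[0, 0, 0, 0.4, -0.04, 0, 0.8], [0, 0, 0, 0.8, -0.08, 0, 0.8], [0, 0, 0, 0.97, -0.11, 0, 0.8]]}}

```text
time: 24.72
eef_pos: [0.5713, -0.0088, 0.1722]
tool_rot: [[0.127, 0.992, -0.001], [0.992, -0.127, -0.0], [-0.0, -0.001, -1.0]]
force: [0.1, -0.3, -0.3]
gripper_width: 0.0686
finger_force: 0.0
```

Call:
{"method": "apply_moves", "body": {"motion": [[0, 0, 0, 0.4, -0.04, 0, 0.8], [0, 0, 0, 0.8, -0.08, 0, 0.8], [0, 0, 0, 0.97, -0.11, 0, 0.8], [0, 0, 0, 0.97, -0.11, 0, 0.8]]}}

```text
time: 25.22
eef_pos: [0.5726, 0.0879, 0.1718]
tool_rot: [[0.127, 0.992, -0.002], [0.992, -0.127, -0.0], [-0.0, -0.002, -1.0]]
force: [-0.5, -1.0, 0.4]
gripper_width: 0.0686
finger_force: 0.0
```

```bash
python3 - <<'E'
from h import *
im,d=snap('top','top7');P=cloud('top',d);X,Y,Z=P[...,0],P[...,1],P[...,2];V=im.max(2);s=sense();print(s['eef_pos'],s['tool_rot'].round(3))
def fit(k,n):
    p=P[k];c=p.mean(0);w,v=np.linalg.eigh(np.cov((p-c)[:,:2].T));a=v[:,1]*np.sign(v[0,1]);print(n,len(p),c.round(4),np.degrees(np.arctan2(a[1],a[0])).round(1),np.percentile(p[:,2],[5,50,95]).round(4),np.percentile(p[:,0],[2,98]).round(3))
fit((V<90)&(Z>.034)&(Z<.055)&(X>.525)&(X<.64)&(Y>-.34)&(Y<-.26),'handle')
fit((Z>.03)&(Z<.055)&(X>.42)&(X<.64)&(Y>-.36)&(Y<-.25),'scoophigh')
fit((X>.46)&(X<.5)&(Y<-.30)&(Y>-.32)&(Z<.05),'floor')
k=(V<90)&(Z>.034)&(Z<.055)&(X>.525)&(X<.64)&(Y>-.34)&(Y<-.26);p=P[k];print('handle slope',np.polyfit(p[:,0],p[:,2],1))
E
```

```text
[0.57259496 0.08719517 0.17174896] [[ 0.128  0.992 -0.002]
 [ 0.992 -0.128 -0.   ]
 [-0.001 -0.002 -1.   ]]
handle 165 [ 0.5721 -0.302   0.0432] 6.8 [0.0367 0.0435 0.0481] [0.528 0.617]
scoophigh 281 [ 0.5398 -0.3066  0.0411] 8.3 [0.0331 0.0417 0.0476] [0.451 0.615]
floor 94 [ 0.4794 -0.3101  0.0085] 0.6 [0.0047 0.0086 0.0119] [0.46 0.5 ]
handle slope [0.00046424 0.0429738 ]
```

The scoop stands level on the mat: handle top 43 mm with zero slope. Now to close the lid.

Call:
{"method": "apply_moves", "body": {"motion": [[0, 0, 0, 0, 0.01, 0.3, 0.8], [0, 0, 0, 0, 0.01, 0.6, 0.8], [0, 0, 0, 0, 0.01, 0.85, 0.8], [0, 0, 0, 0, 0.01, 1, 0.8], [0, 0, 0, 0, 0.01, 1, 0.3]]}}

```text
time: 25.9
eef_pos: [0.5723, 0.0869, 0.0706]
tool_rot: [[0.129, 0.992, -0.005], [0.992, -0.129, 0.0], [-0.0, -0.005, -1.0]]
force: [-1.1, -0.3, -0.5]
gripper_width: 0.0515
finger_force: 0.0
```

Call:
{"method": "apply_moves", "body": {"motion": [[0, 0, 0, 0, 0, 0, 0], [0, 0, 0, 0, 0, 0, 0], [0, 0, 0, 0, 0, 0, 0], [0, 0, 0, 0, 0, 0, 0], [0, 0, 0, 0, 0, 0, 0]], "squeeze": 30}}

```text
time: 26.52
eef_pos: [0.5745, 0.0877, 0.073]
tool_rot: [[0.128, 0.992, 0.001], [0.992, -0.128, 0.0], [0.0, 0.001, -1.0]]
force: [-0.2, -2.8, 5.7]
gripper_width: 0.0257
finger_force: 32.4
```

Call:
{"method": "apply_moves", "body": {"motion": [[0, 0, 0, -0.15, 0, 0, 0], [0, 0, 0, -0.35, 0, 0, 0], [0, 0, 0, -0.57, 0, 0, 0], [0, 0, 0, -0.8, 0, 0, 0], [0, 0, 0, -0.98, 0, 0, 0]]}}

```text
time: 27.15
eef_pos: [0.5625, -0.0091, 0.0731]
tool_rot: [[0.127, 0.992, 0.002], [0.992, -0.127, 0.003], [0.003, 0.001, -1.0]]
force: [1.3, 2.2, 5.5]
gripper_width: 0.0248
finger_force: 32.4
```

Call:
{"method": "apply_moves", "body": {"motion": [[0, 0, 0, -0.06, 0, 0, 0], [0, 0, 0, -0.11, 0, 0, 0], [0, 0, 0, -0.16, 0, 0, 0], [0, 0, 0, -0.16, 0, 0, 0]]}}

```text
time: 27.65
eef_pos: [0.5607, -0.0234, 0.073]
tool_rot: [[0.127, 0.992, 0.002], [0.992, -0.127, 0.005], [0.006, 0.002, -1.0]]
force: [2.9, 5.8, 4.3]
gripper_width: 0.025
finger_force: 32.4
```

Call:
{"method": "apply_moves", "body": {"motion": [[0, 0, 0, -0.02, 0, 0, 0], [0, 0, 0, -0.04, 0, 0, 0], [0, 0, 0, -0.05, 0, 0, 0], [0, 0, 0, -0.05, 0, 0, 0]]}}

```text
time: 28.15
eef_pos: [0.5608, -0.0232, 0.073]
tool_rot: [[0.124, 0.992, 0.004], [0.992, -0.124, 0.016], [0.016, 0.002, -1.0]]
force: [4.5, 17.6, 5.1]
gripper_width: 0.0253
finger_force: 32.3
```

The lid is shut against its stop: 17.6 N, with no further motion. Next is the selector.

Call:
{"method": "apply_moves", "body": {"motion": [[0, 0, 0, 0.05, 0, 0, 0], [0, 0, 0, 0.05, 0, 0, 0.6], [0, 0, 0, 0.05, 0, 0, 0.6], [0, 0, 0, 0.05, 0, 0, 0.6], [0, 0, 0, 0.05, 0, 0, 0.6]]}}

```text
time: 28.78
eef_pos: [0.5583, -0.0253, 0.0713]
tool_rot: [[0.128, 0.992, -0.003], [0.992, -0.128, 0.001], [0.001, -0.003, -1.0]]
force: [-0.3, -0.7, -0.6]
gripper_width: 0.0513
finger_force: 0.0
```

Call:
{"method": "apply_moves", "body": {"motion": [[0, 0, 0, 0, 0, -0.3, 0.6], [0, 0, 0, 0, 0, -0.7, 0.6], [0, 0, 0, 0, 0, -1, 0.6]]}}

```text
time: 29.15
eef_pos: [0.5592, -0.0254, 0.1731]
tool_rot: [[0.128, 0.992, -0.001], [0.992, -0.128, 0.001], [0.0, -0.001, -1.0]]
force: [0.8, -0.2, -0.5]
gripper_width: 0.051
finger_force: 0.0
```

Call:
{"method": "apply_moves", "body": {"motion": [[0, 0, 0, 0.4, -0.09, 0, 0.6], [0, 0, 0, 0.8, -0.18, 0, 0.6], [0, 0, 0, 0.92, -0.217, 0, 0.6]]}}

```text
time: 29.52
eef_pos: [0.5487, 0.0703, 0.1717]
tool_rot: [[0.126, 0.992, -0.002], [0.992, -0.126, 0.001], [0.001, -0.002, -1.0]]
force: [-0.1, -0.4, 0.6]
gripper_width: 0.0511
finger_force: 0.0
```

Call:
{"method": "apply_moves", "body": {"motion": [[0, 0, 0, 0.4, -0.09, 0, 0.6], [0, 0, 0, 0.8, -0.18, 0, 0.6], [0, 0, 0, 0.92, -0.217, 0, 0.6]]}}

```text
time: 29.9
eef_pos: [0.539, 0.1639, 0.1716]
tool_rot: [[0.126, 0.992, -0.002], [0.992, -0.126, 0.0], [0.0, -0.002, -1.0]]
force: [0.7, -0.6, -0.3]
gripper_width: 0.0513
finger_force: 0.0
```

Call:
{"method": "apply_moves", "body": {"motion": [[0, 0, 0, 0.4, -0.09, 0, 0.6], [0, 0, 0, 0.8, -0.18, 0, 0.6], [0, 0, 0, 0.92, -0.217, 0, 0.6]]}}

```text
time: 30.28
eef_pos: [0.5296, 0.2575, 0.1717]
tool_rot: [[0.126, 0.992, -0.002], [0.992, -0.126, 0.0], [-0.0, -0.002, -1.0]]
force: [0.2, 0.5, 0.4]
gripper_width: 0.051
finger_force: 0.0
```

Call:
{"method": "apply_moves", "body": {"motion": [[0, 0, 0.005, 0.4, -0.09, 0, 0.6], [0, 0, 0.01, 0.7, -0.16, 0, 0.6], [0, 0, 0.0106, 0.88, -0.217, 0, 0.6], [0, 0, 0.0106, 0.88, -0.217, 0, 0.6]]}}

```text
time: 30.78
eef_pos: [0.5192, 0.3467, 0.1718]
tool_rot: [[0.192, 0.981, -0.002], [0.981, -0.192, -0.0], [-0.001, -0.002, -1.0]]
force: [-0.5, 0.0, 0.1]
gripper_width: 0.0514
finger_force: 0.0
```

```bash
python3 - <<'E'
from h import *
s=sense();print(s['eef_pos'],s['tool_rot'].round(3))
im,d=snap('top','top8');P=cloud('top',d);h=cv2.cvtColor(im,cv2.COLOR_RGB2HSV);H,S,V=h[...,0],h[...,1],h[...,2]
k=((H<8)|(H>172))&(S>120)&(V>60)&(abs(P[...,0]-.56)<.06)&(P[...,1]<.2)&(P[...,1]>-.1)&(P[...,2]>.118)
print('lid',k.sum(),P[k].mean(0))
E
```

```text
[0.51922535 0.34671784 0.17177106] [[ 0.192  0.981 -0.002]
 [ 0.981 -0.192 -0.   ]
 [-0.001 -0.002 -1.   ]]
lid 56 [ 0.55845113 -0.02250508  0.12676171]
```

Call:
{"method": "apply_moves", "body": {"motion": [[0, 0, 0, 0.075, 0.01, 0.3, 0.6], [0, 0, 0, 0.075, 0.01, 0.6, 0.6], [0, 0, 0, 0.075, 0.01, 0.85, 0.6], [0, 0, 0, 0.075, 0.01, 1, 0.6]]}}

```text
time: 31.32
eef_pos: [0.5209, 0.3522, 0.0705]
tool_rot: [[0.195, 0.981, -0.004], [0.981, -0.195, -0.001], [-0.002, -0.004, -1.0]]
force: [-0.4, -0.1, 0.1]
gripper_width: 0.0509
finger_force: 0.0
```

Call:
{"method": "apply_moves", "body": {"motion": [[0, 0, 0, 0, 0, 0.2, 0.6], [0, 0, 0, 0, 0, 0.3, 0.6], [0, 0, 0, 0, 0, 0.3, 0], [0, 0, 0, 0, 0, 0.3, 0], [0, 0, 0, 0, 0, 0.3, 0]]}}

```text
time: 31.95
eef_pos: [0.5239, 0.3535, 0.0427]
tool_rot: [[0.194, 0.981, 0.002], [0.981, -0.194, -0.001], [-0.0, 0.003, -1.0]]
force: [4.4, -2.8, -6.2]
gripper_width: 0.0255
finger_force: 35.5
```

Call:
{"method": "apply_moves", "body": {"motion": [[0, 0, 0, 0, 0, 0, 0], [0, 0, 0, 0, 0, 0, 0], [0, 0, 0, 0, 0, 0, 0]]}}

```text
time: 32.33
eef_pos: [0.5239, 0.3534, 0.0427]
tool_rot: [[0.194, 0.981, 0.002], [0.981, -0.194, -0.001], [-0.0, 0.002, -1.0]]
force: [4.9, -2.0, -5.7]
gripper_width: 0.0253
finger_force: 35.5
```

Call:
{"method": "apply_moves", "body": {"motion": [[0, 0, 0, -0.08, 0, 0, 0], [0, 0, 0, -0.18, 0, 0, 0], [0, 0, 0, -0.27, 0, 0, 0], [0, 0, 0, -0.34, 0, 0, 0], [0, 0, 0, -0.34, 0, 0, 0]]}}

```text
time: 32.95
eef_pos: [0.5172, 0.3202, 0.0426]
tool_rot: [[0.195, 0.981, 0.002], [0.981, -0.195, 0.0], [0.001, 0.002, -1.0]]
force: [5.1, -0.8, -5.8]
gripper_width: 0.0254
finger_force: 35.4
```

Moving freely; continue to the stop.

Call:
{"method": "apply_moves", "body": {"motion": [[0, 0, 0, -0.03, 0, 0, 0], [0, 0, 0, -0.06, 0, 0, 0], [0, 0, 0, -0.09, 0, 0, 0], [0, 0, 0, -0.11, 0, 0, 0], [0, 0, 0, -0.11, 0, 0, 0]]}}

```text
time: 33.58
eef_pos: [0.5159, 0.3137, 0.0427]
tool_rot: [[0.193, 0.981, 0.004], [0.981, -0.193, 0.009], [0.009, 0.002, -1.0]]
force: [5.8, 7.6, -11.3]
gripper_width: 0.0252
finger_force: 34.7
```

Call:
{"method": "apply_moves", "body": {"motion": [[0, 0, 0, -0.02, 0, 0, 0], [0, 0, 0, -0.04, 0, 0, 0], [0, 0, 0, -0.04, 0, 0, 0]]}}

```text
time: 33.95
eef_pos: [0.5159, 0.3137, 0.0427]
tool_rot: [[0.191, 0.982, 0.005], [0.981, -0.191, 0.017], [0.017, 0.001, -1.0]]
force: [7.8, 18.5, -16.1]
gripper_width: 0.0251
finger_force: 34.0
```

Call:
{"method": "apply_moves", "body": {"motion": [[0, 0, 0, 0.07, 0, 0, 0], [0, 0, 0, 0.07, 0, 0, 0.6], [0, 0, 0, 0.07, 0, 0, 0.6], [0, 0, 0, 0.07, 0, 0, 0.6], [0, 0, 0, 0.07, 0, 0, 0.6]]}}

```text
time: 34.58
eef_pos: [0.5132, 0.3128, 0.0423]
tool_rot: [[0.194, 0.981, -0.002], [0.981, -0.194, 0.001], [0.001, -0.002, -1.0]]
force: [-0.4, 0.1, 0.2]
gripper_width: 0.0514
finger_force: 0.0
```

Call:
{"method": "apply_moves", "body": {"motion": [[0, 0, 0, 0, 0, -0.3, 0.6], [0, 0, 0, 0, 0, -0.7, 0.6], [0, 0, 0, 0, 0, -1, 0.6]]}}

```text
time: 34.95
eef_pos: [0.5139, 0.313, 0.1437]
tool_rot: [[0.193, 0.981, -0.001], [0.981, -0.193, 0.001], [0.001, -0.001, -1.0]]
force: [0.0, 0.6, 0.5]
gripper_width: 0.0512
finger_force: 0.0
```

Call:
{"method": "apply_moves", "body": {"motion": [[0, 0, 0, -0.4, -0.3, 0, 0.6], [0, 0, 0, -0.8, -0.7, 0, 0.6], [0, 0, 0, -1, -1, 0, 0.6]]}}

```text
time: 35.33
eef_pos: [0.3936, 0.2325, 0.1419]
tool_rot: [[0.194, 0.981, -0.003], [0.981, -0.194, 0.0], [-0.001, -0.003, -1.0]]
force: [-0.4, -0.2, 0.4]
gripper_width: 0.0513
finger_force: 0.0
```

```bash
python3 - <<'E'
from h import *
for n in('top','side'):
    im,d=snap(n,n+'9');P=cloud(n,d);h=cv2.cvtColor(im,cv2.COLOR_RGB2HSV);H,S,V=h[...,0],h[...,1],h[...,2];X,Y,Z=P[...,0],P[...,1],P[...,2]
    k=((H<8)|(H>172))&(S>120)&(V>60)&(abs(X-.56)<.06)&(Y<.2)&(Y>-.1)&(Z>.118);print(n,'lid',k.sum(),P[k].mean(0))
    k=(V<110)&(Z>.086)&(Z<.11)&(abs(X-.52)<.05)&(abs(Y-.34)<.08);print('band',k.sum(),P[k].mean(0))
    k=(V<90)&(Z>.034)&(Z<.055)&(X>.525)&(X<.64)&(Y>-.34)&(Y<-.26);print('handle',k.sum(),P[k].mean(0))
print(sense()['eef_pos'])
E
```

```text
top lid 55 [ 0.55867405 -0.0223851   0.12672415]
band 64 [0.51446085 0.31390799 0.09383906]
handle 161 [ 0.57213637 -0.30205668  0.04329816]
side lid 0 [nan nan nan]
band 78 [0.51188933 0.31953629 0.09219377]
handle 0 [nan nan nan]
[0.39135894 0.2321015  0.14143755]<stdin>:4: RuntimeWarning: Mean of empty slice.
  ret = um.true_divide(
<stdin>:6: RuntimeWarning: Mean of empty slice.
```

```bash
python3 -c "
from workcell import hand_in;print(hand_in())"
```

```text
the job is handed in; nothing more can be done
None
```

The job is handed in at about 35 s, with no verdict returned: four cores tipped into the cell, scoop level on the blue mat, lid shut against its stop, and selector at its green-dot stop.

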